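Clamp the rewired lampholder in the vise and lock a bayonet bulb into it

ROBOT

A 7-joint arm with a two-finger parallel gripper is mounted at the origin on a cart in front of the work surface, level with it; the furniture and walls round the work are solid. World frame = base frame: x ahead of the robot, y to its left, z up, the work surface at z = 0. Lengths are in m, angles in rad, forces in N, time in s.
With the tool pointing down it reaches from about 0.4 to 0.9 m from the base axis. Payload 5.6 kg.
Tool frame: the origin (TCP) lies at the very end of the fingers, on their centre line; the grasp point (between the pads) lies 19 mm behind it (bot.tcp_to_grasp is the distance from the TCP to the grasp point, in m); x points along the fingers, y is the direction in which the jaws open and shut, and the axes are right-handed (so a half turn about x gives the same grasp; the last joint's range is limited). The gripper opens to 92 mm and grips with 3 to 60 N. Pads are 20 mm wide; open, the fingers measure 128 mm over their backs; the gripper's body (75 mm by 189 mm) begins 69 mm behind the grasp point.
Start: joints at [1.185, 0.468, -0.012, 1.603, 0.006, 1.071, -0.056], TCP at [0.218, -0.612, 0.179] pointing down, gripper open.
Joint ranges: [-2.53, 2.53], [-0.31, 2.02], [-1.57, 1.55], [0.28, 2.44], [-1.29, 4.43], [0.15, 1.84], [-2.92, 2.92]. Speed limits (rad/s): [2.57, 2.57, 3.14, 3.14, 3.14, 3.14, 3.14].

INTERFACE

Orientations are given as a unit quaternion [w, x, y, z].
In Python, from plant import sensors, snapshot, get_calibration, bot gives the robot as it stands.
- The arm moves only by the tool arm_command, never from a script. Its argument "steps" is a list of rows, each a list of 2 entries, a list of its own where there are three numbers: the shift along the tool's x, y, z in cm, then the turn, a rotation vector about the tool's x, y, z in degrees. In form: [[[dx, dy, dz], [rx, ry, rz]], ...]. A call has 1 to 5 rows; each row shifts and turns the commanded pose from where the row before left it, along the tool's axes as they then stand; what a row does not reach is not made up. A row lasts 1/8 s, in which the tool goes at most 62.5 mm and 10.7 degrees, less where a joint would pass 70% of its speed; a pose out of reach is approached as far as the arm can. A call with a gripper value outside its range is refused whole. "grip" is the closure, from 0 (fully open) to 1 (shut), set as the call begins (left out, the last holds). The fingers move at their own pace and stop on an object; "squeeze" is the grip in N (left out, the last holds). Time passes only in rows, so rows that do not move let the fingers close. It gives the time, the measured TCP pose, the force and the opening at its end, in the units of the state.
- sensors.sense(): the state, without advancing time (a new reading comes with each control period).
- snapshot(name): name is "scene" or "top" or "wrist"; returns (picture, depth): 420x560x3 uint8, red, green, blue; 420x560 float32, m along the optical axis (not along the pixel's ray), 0 where there is no reading.
- get_calibration(name): a dict with "vfov" (degrees; the focal length in pixels is half the picture's height over the tangent of half this angle, whatever the lens; pixels are square), "cx", "cy" (the principal point, pixels), "k1" (the pictures are not rectified: a ray, as slopes to the right and down, at radius r is drawn at 1 + k1 r^2 times it, then the intrinsics apply), "R" (3x3) and "t" (3): a world point X has camera coordinates R X + t; the wrist camera has in their place "tool_from_camera" (4x4, takes a point from camera to tool coordinates, whose origin is the TCP and whose axes are the tool frame's). Camera axes: x right, y down, z forward; pixel columns grow to the right and rows downward; lengths in m; the calibration is good to about 2 mm. A picture is of the moment at which its call begins: read the wrist's pose just before it. get_calibration takes no time and is no camera call.
- bot.finish_job(): hands the job in, once; it reports no verdict.
The state is a dict: "time": time; "joint_pos": joint angles; "qd": joint speeds; "joint_efforts": joint torques, N m; "tool_pos": TCP position; "tcp_rot": TCP orientation; "ft_force": force on the tool from outside, world axes, zero at the start; "torque": the same for the moment, N m; "gripper_width": opening from 0.0 (shut) to 1.0 (fully open).
Only numpy, scipy, OpenCV 4.12 (cv2) and the standard library are available. Lean on these libraries where they do the work, as an engineer would, in place of code of your own. Each camera call takes 0.05 s, during which the arm holds its last target. There are 200 camera calls.

TASK

The lampholder of the machine lamp has been rewired and stands loose between the jaws of the small vise. Crank the vise shut until the lampholder is firmly clamped, then take the stick-shaped bayonet bulb from the wooden block (leave the candle-shaped one where it is), push it down into the lampholder against the spring and twist it a quarter turn clockwise to its stop. Finish while still holding the bulb seated there, upright and gripped, so that the contacts can be checked: do not let go.

Things in the scene. Friction and masses are not known exactly. Their poses are not given: they have to be found in the camera images.
- vise: Fixed grey drill vise on a wooden riser, 168 x 94 mm. Origin: centre of the riser's underside, on the table. x runs along the screw, from the crank (-x, near the robot) to the fixed jaw, whose face is at x = +30 mm; y is parallel to the jaws, z up. Over the table: bed 70 mm, jaw tops 97 mm, screw axis 83 mm. Jaws 62 mm wide.
- jaw: Sliding jaw of the vise. Origin: lower edge of its steel face, mid-width, on the bed. It moves along the vise's +x towards the fixed jaw, 1.91 mm per rad of the crank. The lampholder is 36 mm thick, so it is touched on both sides when this origin is at x = -6 mm in the vise's frame.
- crank (a joint): Crank angle, rad, -1 to 6. At 0 the arm points straight up and the jaws are 41.5 mm apart. Grows clockwise seen from the robot (top, then the vise's -y side, then down), closing the jaws; they touch the lampholder at 2.9, and 0.1 to 0.4 rad further (10 to 20 N at the grip) it is firmly clamped. Turning takes 3 to 6 N before that. It stays where it is left (the clamp eases to some 50 N).
- crank_grip: Dark wooden crank grip, 42 mm long, 15 mm thick, along the vise's x; origin at its middle. It circles the screw axis (vise y = 0, 83 mm up) at radius 42 mm in the vise's y-z plane and shifts in x with the jaw (vise x = -141.5 mm at crank 0). It spins freely on its pin: fingers holding it from above need not turn. The crank's arm is beside its vise-side end.
- lampholder: Loose lampholder on the vise bed between the jaws: black base 36 x 36 x 26 mm, above it a brass shell, bore 24.6, outside 34 mm, up to 52 mm. Origin: centre of its underside. Turned like the vise within 0.03 rad. Two J slots: 6.5 mm wide mouths at its +y and -y; 9 mm down they turn clockwise (from above) under a ledge, a quarter turn to +x and -x, to a stop with a 2.5 mm notch up into the ledge.
- lampholder_mouth (a point): Centre of the lampholder's open top, 52 mm above its underside. A sprung contact plate inside meets the cap's foot 8 mm below this point and can be pushed to 20.5 mm below: about 2.5 N at first, 8.5 N where the bulb's pins pass below the ledge, 10 N at the bottom.
- bulb_block: Fixed light wooden block on rubber feet, 56 x 128 x 45 mm high, with two oblong holes 40 mm either side of its middle along its long axis y; a bulb stands in each, its shoulder on the block's top. Which bulb is in which hole changes. Origin: centre of its underside, on the table.
- stick_bulb: Loose bayonet bulb, 110 g, 106 mm long: white cylinder 38 mm thick from 24 to 97 mm (grip there), below it a 22 mm metal cap with tapered foot. Origin: centre of the foot; z up. Pins 3.6 mm thick at 7 mm height along its +y and -y, 32 mm over both; in the block they lie along its long axis. Origin below the mouth: pins clear the ledge from 17.8 mm, locked in the notches 15 mm, bottom 20.5 mm.
- candle_bulb: The other bulb, which stays: candle-shaped, pointed, 36 mm thick and 104 mm long, with a 14 mm screw cap. Origin: centre of the cap's foot.
Things that resemble listed ones, but are neither listed nor needed, are in the scene too. Leave any red look-alike of the stick_bulb alone. Leave any green look-alike of the lampholder alone.

How it is judged:
By the outcome, as a careful person would: the job done as asked, in the order asked, and still so for the second after the job is handed in, while the arm keeps its last pose, push and grip.
It also fails if it takes over 61 s, if anything falls off the work surface, if the arm or the gripper's body presses on something with over 40 N, if the wrist force passes 120 N, or if a joint passes its speed limit or range.

## Working session

There is one attempt and no reset: what is moved stays moved. The work goes in short steps, Python scripts to look and compute and a tool call to move; the robot and the scene stay as the last step left them, time stands still between calls to the robot, and variables do not carry over. Pictures are saved under pics/ and viewed, about 8 in all and at most 12, crops included, and the job is handed in when it is done.

Besides the shell and the picture viewer there is one more tool, called after "Emit:" in YAML: its name, and indented under it one key for each argument. arm_command: Moves the arm, as the interface text tells. Its arguments: {"type":"object","properties":{"steps":{"type":"array"},"grip":{"type":"number"},"squeeze":{"type":"number"}},"required":["steps"]}

```bash
ls; mkdir -p pics; cat > h.py <<'E'
import numpy as np, cv2
from scipy.spatial.transform import Rotation as Ro
from plant import sensors, snapshot, get_calibration, bot
def tool():
    s=sensors.sense(); q=s["tcp_rot"]
    return np.array(s["tool_pos"]), Ro.from_quat([q[1],q[2],q[3],q[0]]).as_matrix()
def grab(name):
    T=tool(); im,d=snapshot(name); c=get_calibration(name)
    if name=="wrist":
        M=np.array(c["tool_from_camera"]); R=T[1]@M[:3,:3]; o=T[0]+T[1]@M[:3,3]
    else:
        R=np.array(c["R"]).T; o=-R@np.array(c["t"])
    f=im.shape[0]/2/np.tan(np.radians(c["vfov"])/2)
    np.savez("pics/last_"+name+".npz",im=im,d=d,R=R,o=o,f=f,c=[c["cx"],c["cy"],c["k1"]])
    return im,d
class V:
    def __init__(s,name):
        z=np.load("pics/last_"+name+".npz"); s.im,s.d,s.R,s.o,s.f,s.c=[z[k] for k in("im","d","R","o","f","c")]
    def rays(s,uv):
        uv=np.atleast_2d(np.asarray(uv,float)); K=np.array([[s.f,0,s.c[0]],[0,s.f,s.c[1]],[0,0,1]])
        n=cv2.undistortPoints(uv[:,None],K,np.array([s.c[2],0,0,0]))[:,0]
        return np.c_[n,np.ones(len(n))]
    def plane(s,uv,z):
        r=s.rays(uv)@s.R.T; return s.o+r*((z-s.o[2])/r[:,2])[:,None]
    def cloud(s):
        v,u=np.mgrid[:s.d.shape[0],:s.d.shape[1]]
        r=s.rays(np.c_[u.ravel(),v.ravel()])*s.d.reshape(-1,1)
        P=s.o+r@s.R.T; P[s.d.ravel()==0]=np.nan
        return P.reshape(*s.d.shape,3)
def save(im,n): cv2.imwrite("pics/"+n+".png",im[:,:,::-1])
E
python3 - <<'E'
from h import *
print(sensors.sense())
for n in("scene","top"):
    im,d=grab(n); save(im,n+"0"); v=V(n); print(n,v.o,v.R[:,2],(d>0).mean(), v.c)
a=V("scene").im;b=V("top").im
save(cv2.resize(np.vstack([a,b]),(800,1200))[:600],"s0"); save(cv2.resize(b,(800,600)),"t0")
print(bot.tcp_to_grasp, tool()[1])
E
```

```text
pics
{'time': 0.0, 'joint_pos': array([ 1.18498475,  0.46837079, -0.01159963,  1.6036025 ,  0.0060195 ,
        1.07140869, -0.05630506]), 'qd': array([-1.48071501e-03, -9.68794464e-04, -2.27490866e-04, -4.75426625e-05,
        5.73613239e-04, -1.56931337e-04, -1.39515907e-03]), 'joint_efforts': array([-7.92779665e-04, -5.20573711e+01, -1.28242437e-02, -2.43746531e+01,
       -5.64931647e-02,  1.72364776e-02,  1.70102198e-04]), 'tool_pos': array([ 0.21819554, -0.61160394,  0.17785331]), 'tcp_rot': array([-0.11998677, -0.6965935 , -0.12118866,  0.69690314]), 'ft_force': array([ 1.2935449 ,  0.04462502, -0.6064833 ]), 'torque': array([-0.01068569, -0.01434448,  0.01678915]), 'gripper_width': 1.0024343625456806}
scene [0.08036669 0.15808894 0.74828873] [ 0.53923301 -0.38728799 -0.74782068] 0.9960289115646258 [ 2.78861092e+02  2.13188369e+02 -1.02666965e-02]
top [ 0.45501344 -0.17748352  1.00826295] [ 9.60818059e-02 -7.10707170e-04 -9.95373187e-01] 0.9958801020408163 [ 2.82808554e+02  2.14988824e+02 -7.80951980e-02]
0.0187 [[-6.26518526e-04  3.36045298e-01 -9.41845616e-01]
 [ 1.41355793e-03 -9.41844563e-01 -3.36045863e-01]
 [-9.99998805e-01 -1.54189230e-03  1.15063569e-04]]
```

View pics/s0.png

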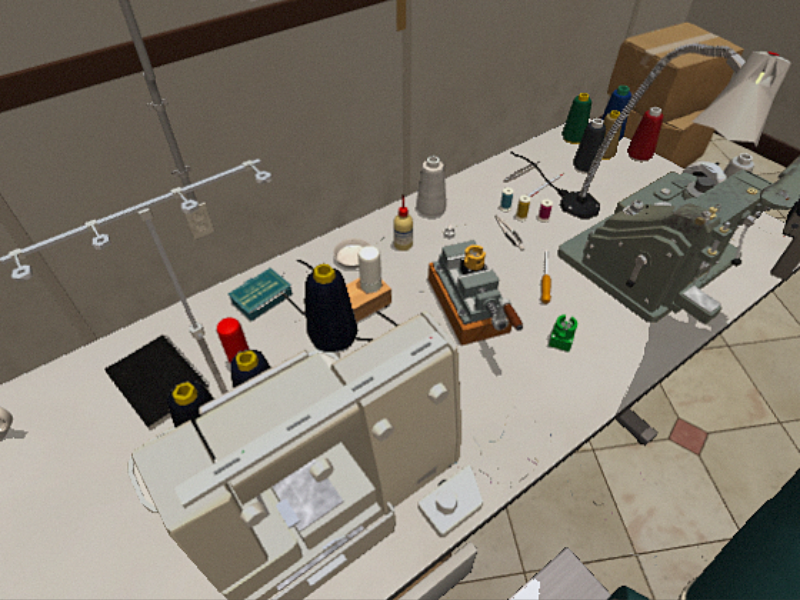

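View pics/t0.png

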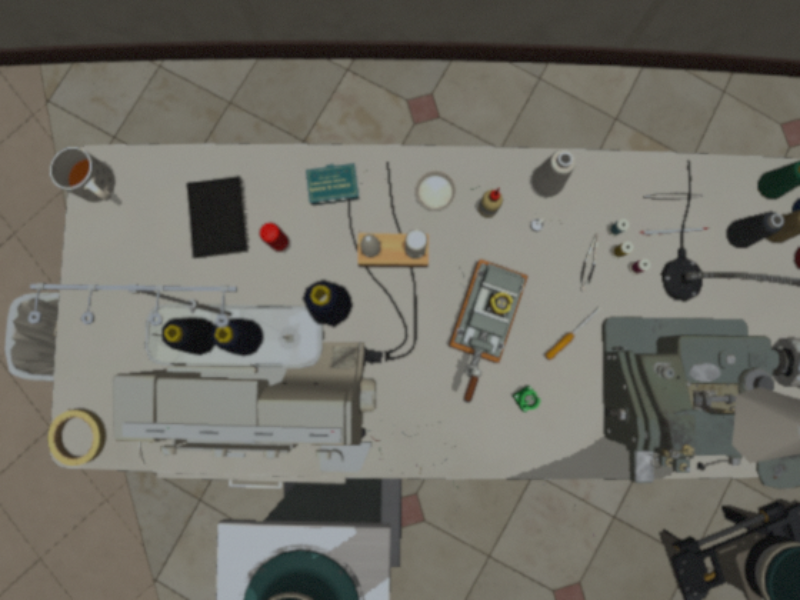

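The top view shows, in 800x600 pixels, the vise at (490,310) with its crank grip at (472,385) and the brass lampholder at (500,303). The block is at (393,250). The white flat-topped stick bulb is at (415,242) and the greyish candle at (370,244). The red look-alike is at (272,236) and the green one at (527,399).

```bash
python3 - <<'E'
from h import *
for n in("top","scene"):
    v=V(n); P=v.cloud(); hsv=cv2.cvtColor(v.im,cv2.COLOR_RGB2HSV); H,S,Vv=[hsv[...,i].astype(int) for i in range(3)]
    x,y,z=P[...,0],P[...,1],P[...,2]
    roiV=(x>.3)&(x<.62)&(y<-.12)&(y>-.36); roiB=(x>.5)&(x<.68)&(y>-.17)&(y<.05)
    def st(l,m):
        m=m.astype(np.uint8); k,L,s,c=cv2.connectedComponentsWithStats(m)
        for i in np.argsort(-s[1:,4])[:3]+1:
            if s[i,4]<12: continue
            q=P[L==i]; print(n,l,s[i,4],"px",c[i].round(1),"med",np.nanmedian(q,0).round(4),"rng",np.nanpercentile(q,2,0).round(3),np.nanpercentile(q,98,0).round(3))
    orange=(H<22)&(S>110)&(Vv>60)
    st("riser",roiV&orange&(z<.09)); st("gripdark",roiV&(H<15)&(S>80)&(Vv<140)&(z>.09))
    st("brass",roiV&(H>15)&(H<32)&(S>120)&(z>.10)); st("jawtop",roiV&(z>.09)&(z<.106)&(S<80)&(x>.4))
    st("block",roiB&orange&(z>.03)&(z<.06)); st("bulbs",roiB&(S<70)&(z>.07)); st("bulbtop",roiB&(S<70)&(z>.12))
    print(np.nanmedian(z[(x>.3)&(x<.4)&(y>-.2)&(y<-.1)]))
    m=(roiV&(z>.03)).astype(np.uint8); r=cv2.boundingRect(m); print(r)
v=V("top"); c=v.im[150:300,230:400]; save(cv2.resize(c,(800,706),interpolation=cv2.INTER_CUBIC)[:600],"c1")
v=V("scene"); c=v.im[155:255,220:380]; save(cv2.resize(c,(800,500),interpolation=cv2.INTER_CUBIC),"c2")
E
```

```text
top riser 163 px [324.  224.2] med [ 0.5188 -0.2835  0.0447] rng [ 0.471 -0.304  0.038] [ 0.611 -0.263  0.049]
top riser 44 px [342.7 249.8] med [ 0.4611 -0.3308  0.044 ] rng [ 0.456 -0.348  0.036] [ 0.468 -0.317  0.048]
top gripdark 77 px [329.3 271.7] med [ 0.4098 -0.2863  0.1318] rng [ 0.393 -0.295  0.128] [ 0.428 -0.279  0.135]
top brass 99 px [350.  211.8] med [ 0.5518 -0.3352  0.1212] rng [ 0.536 -0.354  0.104] [ 0.566 -0.322  0.124]
top jawtop 368 px [342.  224.6] med [ 0.521  -0.3211  0.0977] rng [ 0.5   -0.35   0.092] [ 0.544 -0.292  0.101]
top jawtop 276 px [348.2 196.8] med [ 0.5894 -0.3362  0.0965] rng [ 0.57  -0.358  0.092] [ 0.609 -0.314  0.1  ]
top jawtop 155 px [334.8 244.5] med [ 0.4797 -0.3029  0.0967] rng [ 0.434 -0.325  0.09 ] [ 0.494 -0.286  0.103]
top block 372 px [269.2 176.8] med [ 0.6426 -0.1459  0.045 ] rng [ 0.625 -0.17   0.04 ] [ 0.677 -0.095  0.049]
top block 14 px [197.2 172.5] med [0.654  0.0442 0.0485] rng [0.651 0.04  0.039] [0.658 0.049 0.06 ]
top bulbs 966 px [213.7 219. ] med [ 0.5238 -0.0129  0.1177] rng [ 0.501 -0.09   0.113] [0.565 0.047 0.241]

[... 1391 characters left out ...]
 bulbs 230 px [227.1 243.3] med [ 0.5211 -0.0274  0.1171] rng [ 0.505 -0.072  0.098] [ 0.559 -0.013  0.182]
scene bulbs 181 px [164.9 119.2] med [0.5243 0.0229 0.4475] rng [0.507 0.002 0.444] [0.529 0.049 0.453]
scene bulbs 52 px [213.7 205. ] med [ 0.5542 -0.0302  0.2181] rng [ 0.541 -0.047  0.187] [ 0.563 -0.026  0.239]
scene bulbtop 181 px [164.9 119.2] med [0.5243 0.0229 0.4475] rng [0.507 0.002 0.444] [0.529 0.049 0.453]
scene bulbtop 104 px [224.8 236.4] med [ 0.5343 -0.0251  0.1335] rng [ 0.506 -0.073  0.124] [ 0.559 -0.021  0.184]
scene bulbtop 52 px [213.7 205. ] med [ 0.5542 -0.0302  0.2181] rng [ 0.541 -0.047  0.187] [ 0.563 -0.026  0.239]
-0.0012029473689656456
(302, 170, 64, 65)
```

View pics/c1.png

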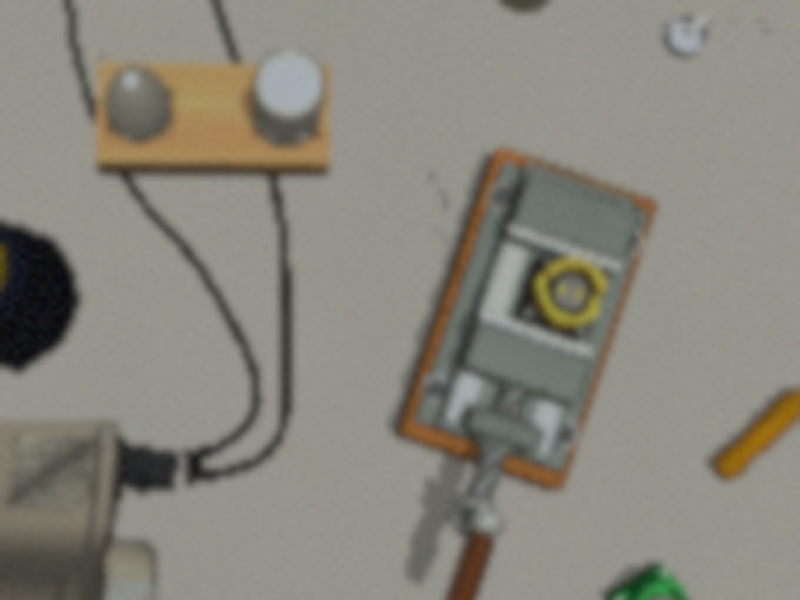

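View pics/c2.png

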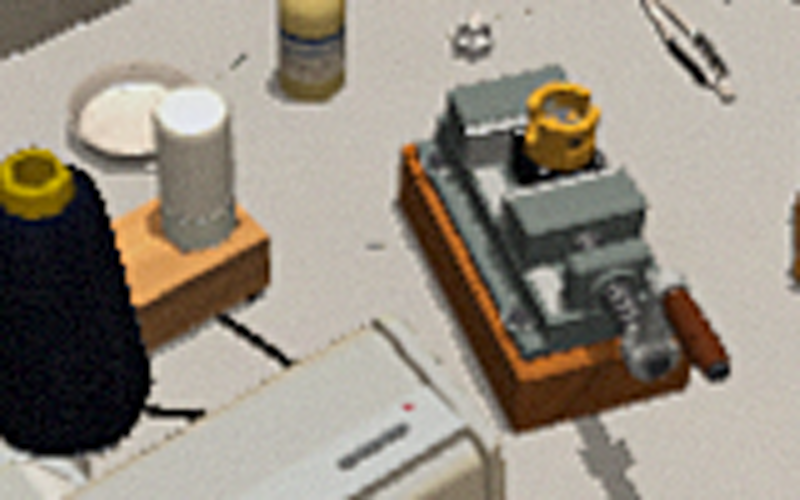

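```bash
cat >> h.py <<'E'
def plan(p,yaw_deg,n=5,quiet=False):
    """target TCP p, tool x down, tool y at world yaw_deg. prints rows constant in world line, turn about tool x"""
    q,R=tool(); y0=np.degrees(np.arctan2(R[1,1],R[0,1])); dy=(yaw_deg-y0+180)%360-180
    tilt=np.degrees(np.arccos(-R[2,0])); d=(np.array(p)-q)*100
    print("tcp",q.round(4),"yaw %.1f tilt %.2f dyaw %.1f |d| %.1fcm"%(y0,tilt,dy,np.linalg.norm(d)))
    rows=[]
    for i in range(n):
        a=np.radians(y0+dy*i/n); Y=np.array([np.cos(a),np.sin(a),0]); X=np.array([0,0,-1]); Z=np.cross(X,Y)
        rows.append([[round(float(d@k)/n,2) for k in(X,Y,Z)],[round(-dy/n,2),0,0]])
    print(rows)
E
python3 - <<'E'
from h import *
c=get_calibration("wrist"); print(np.round(c["tool_from_camera"],3),c["vfov"])
P=np.vstack([V("scene").cloud().reshape(-1,3),V("top").cloud().reshape(-1,3)])
for x in np.arange(.15,.8,.05):
    print("%.2f"%x,[int(1000*np.nanmax(np.r_[0,P[(abs(P[:,0]-x)<.025)&(abs(P[:,1]-y)<.025),2]])) for y in np.arange(-.65,.06,.05)])
# vise fit: upper jaw tops
v=V("top");Q=v.cloud().reshape(-1,3);Q=Q[~np.isnan(Q).any(1)]
import itertools
m=(abs(Q[:,2]-.0965)<.006)&(Q[:,0]>.495)&(Q[:,0]<.63)&(Q[:,1]<-.27)&(Q[:,1]>-.38)
r=cv2.minAreaRect(Q[m][:,:2].astype(np.float32)*1000);print(r)
m=(Q[:,2]>.03)&(Q[:,0]>.44)&(Q[:,0]<.65)&(Q[:,1]<-.22)&(Q[:,1]>-.40)
r=cv2.minAreaRect(Q[m][:,:2].astype(np.float32)*1000);print(r)
m=(abs(Q[:,2]-.045)<.007)&(Q[:,0]>.60)&(Q[:,0]<.70)&(Q[:,1]<.04)&(Q[:,1]>-.2)
r=cv2.minAreaRect(Q[m][:,:2].astype(np.float32)*1000);print("block",r)
g=(Q[:,2]>.115)&(Q[:,0]>.36)&(Q[:,0]<.435)&(Q[:,1]<-.22)&(Q[:,1]>-.34)
r=cv2.minAreaRect(Q[g][:,:2].astype(np.float32)*1000);print("grip",r)
plan([.44,-.30,.33],-108.7,8)
E
```

```text
[[-0.001 -0.255  0.967 -0.206]
 [ 1.     0.     0.001  0.001]
 [-0.     0.967  0.255 -0.071]
 [ 0.     0.     0.     1.   ]] 70.25573436771946
0.15 [0, 0, 347, 0, 0, 0, 0, 0, 0, 0, 3, 6, 4, 5, 4]
0.20 [267, 483, 484, 347, 0, 0, 0, 0, 0, 0, 0, 0, 0, 0, 0]
0.25 [400, 483, 470, 4, 4, 5, 6, 5, 5, 5, 5, 25, 47, 5, 5]
0.30 [201, 246, 239, 5, 5, 4, 4, 5, 5, 6, 5, 243, 248, 249, 246]
0.35 [422, 374, 241, 129, 5, 56, 5, 4, 4, 5, 133, 283, 284, 284, 284]
0.40 [422, 376, 198, 5, 5, 55, 5, 134, 131, 7, 152, 280, 279, 280, 276]
0.45 [400, 178, 162, 4, 20, 4, 72, 136, 5, 48, 116, 132, 123, 266, 269]
0.50 [121, 35, 107, 22, 20, 6, 102, 103, 59, 44, 51, 208, 243, 457, 455]
0.55 [35, 35, 33, 12, 4, 56, 126, 125, 43, 27, 24, 242, 254, 452, 450]
0.60 [16, 41, 11, 9, 4, 96, 101, 100, 5, 19, 29, 42, 4, 5, 6]
0.65 [44, 54, 53, 9, 5, 4, 48, 67, 4, 129, 113, 128, 5, 6, 110]
0.70 [12, 50, 51, 4, 16, 14, 57, 4, 4, 47, 48, 47, 27, 6, 108]
0.75 [11, 5, 4, 4, 101, 16, 127, 91, 20, 18, 19, 29, 31, 31, 5]
((551.2284545898438, -331.6601257324219), (62.69196701049805, 114.60330200195312), 70.67241668701172)
((531.007568359375, -324.2733154296875), (95.03951263427734, 198.200927734375), 70.82088470458984)
block ((652.6694946289062, -79.16885375976562), (56.03109359741211, 237.68911743164062), 0.24919722974300385)
grip ((412.88482666015625, -287.4315490722656), (15.181743621826172, 50.26347351074219), 68.89903259277344)
tcp [ 0.2182 -0.6117  0.178 ] yaw -70.4 tilt 0.09 dyaw -38.3 |d| 41.2cm
[[[-1.9, -2.74, -3.92], [np.float64(4.79), 0, 0]], [[-1.9, -3.06, -3.68], [np.float64(4.79), 0, 0]], [[-1.9, -3.35, -3.41], [np.float64(4.79), 0, 0]], [[-1.9, -3.63, -3.12], [np.float64(4.79), 0, 0]], [[-1.9, -3.87, -2.8], [np.float64(4.79), 0, 0]], [[-1.9, -4.09, -2.47], [np.float64(4.79), 0, 0]], [[-1.9, -4.29, -2.12], [np.float64(4.79), 0, 0]], [[-1.9, -4.45, -1.75], [np.float64(4.79), 0, 0]]]
```

Emit:
arm_command:
  steps:
    - [[-2,-4.7,-1.7],[9.6,0,0]]
    - [[-2,-4.9,-0.9],[9.6,0,0]]
    - [[-2,-5,0],[9.6,0,0]]
    - [[-2,-4.9,0.8],[9.6,0,0]]
    - [[-1,-4.4,-4.3],[0.4,0,0]]
  grip: 0

```text
time: 0.72
tool_pos: [0.271, -0.3841, 0.2702]
tcp_rot: [-0.12, 0.697, -0.121, -0.697]
ft_force: [1.3, -1.7, 0.6]
gripper_width: 0.998
```

Emit:
arm_command:
  steps:
    - [[-1,-4.4,-4.3],[0,0,0]]
    - [[-1,-4.4,-4.3],[0,0,0]]
    - [[-1,-4.4,-4.3],[0,0,0]]
    - [[0,0,0],[0,0,0]]
    - [[0,0,0],[0,0,0]]

```text
time: 1.35
tool_pos: [0.4376, -0.3029, 0.2981]
tcp_rot: [0.118, -0.697, 0.118, 0.698]
ft_force: [-0.1, -0.1, 0.5]
gripper_width: 0.997
```

```bash
python3 - <<'E'
from h import *
plan([.44,-.30,.30],-109.2,1)
im,d=grab("wrist"); save(cv2.resize(im,(800,600)),"w1"); print(sensors.sense()["time"])
E
```

```text
tcp [ 0.4376 -0.3029  0.2981] yaw -109.2 tilt 0.10 dyaw -0.0 |d| 0.4cm
[[[-0.19, -0.35, -0.13], [np.float64(0.02), 0, 0]]]
1.4
```

View pics/w1.png

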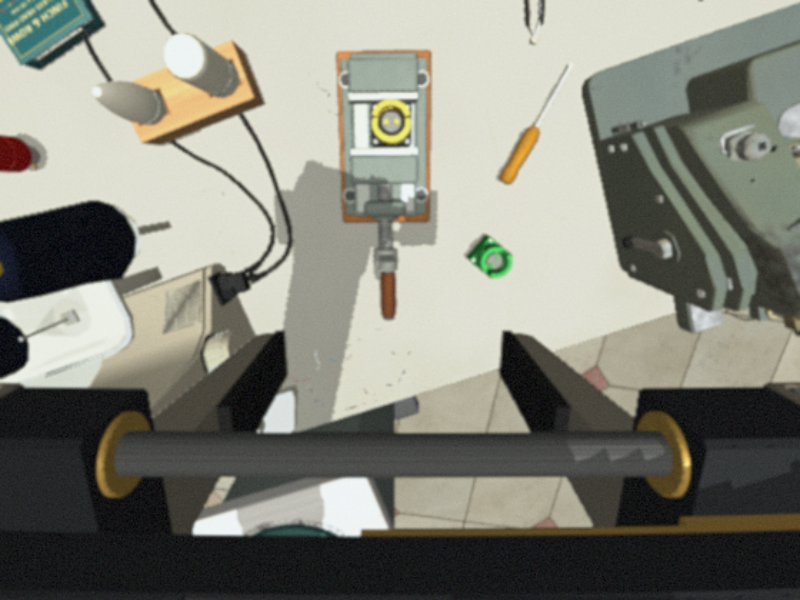

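The wrist view confirms the stick bulb (flat white top at (190,55)), the pointed candle at (100,92), the lampholder at (391,121) and the grip at (388,295). Measuring these now.

```bash
cat > meas.py <<'E'
from h import *
v=V("wrist"); P=v.cloud(); hsv=cv2.cvtColor(v.im,cv2.COLOR_RGB2HSV); H,S,W=[hsv[...,i].astype(int) for i in range(3)]
x,y,z=P[...,0],P[...,1],P[...,2]
near=(x>.35)&(x<.65)&(y<-.2)&(y>-.4)
def rect(l,m,zp=None):
    m=m.astype(np.uint8);k,L,s,c=cv2.connectedComponentsWithStats(m); i=np.argmax(s[1:,4])+1
    vv,uu=np.nonzero(L==i); q=v.plane(np.c_[uu,vv],zp) if zp else P[L==i]
    r=cv2.minAreaRect((q[:,:2]*1000).astype(np.float32)); print(l,s[i,4],c[i].round(1),np.round(r[0],1),np.round(r[1],1),round(r[2],1),"z",np.nanmedian(P[L==i][:,2]).round(4))
    return L==i,r
rect("vise",near&(z>.03)&(x>.44)&((z<.06)|(x>.47))&(y<-.23))
g,_=rect("grip",near&((H<15)|(H>170))&(S>90)&(W<170)&(z>.1)&(x<.46))
print("grip z top",np.nanpercentile(z[g],[50,90]))
rect("jaws",near&(abs(z-.097)<.005)&(S<70)&(x>.49))
b,r=rect("brass",near&(H>18)&(H<35)&(S>110)&(z>.112),.122)
rect("brass cloud",near&(H>18)&(H<35)&(S>110)&(z>.112))
near=(x>.58)&(x<.72)&(y>-.2)&(y<0)
rect("block",near&(abs(z-.046)<.005))
rect("stick",near&(S<60)&(z>.122)&(y<-.085),.127)
rect("candle",near&(z>.06)&(y>-.085))
E
python3 meas.py
```

```text
vise 16955 [ 62.5 340.3] [ 476.8 -264.4] [63.7 19.8] 72.7 z 0.4455
grip 257 [271.2 205.6] [ 412.4 -290.1] [10.4 40.5] 70.8 z 0.1314
grip z top [0.13136532 0.13270682]
jaws 1430 [267.5  54.6] [ 591.2 -347.6] [59.7 34.8] 71.4 z 0.0968
brass 1956 [442.  369.1] [  87.1 -408.1] [492.1  25.9] 71.3 z 0.4486
brass cloud 1956 [442.  369.1] [ 444.5 -340.2] [68.5 27. ] 50.0 z 0.4486
block 1524 [124.1  72.6] [ 655.8 -147.3] [ 56.3 104.2] 0.1 z 0.045
stick 351 [122.5  40.9] [ 653.8 -192.6] [33.5 17.2] 0.7 z 0.1259Traceback (most recent call last):
  File "meas.py", line 19, in <module>
    rect("candle",near&(z>.06)&(y>-.085))
    ~~~~^^^^^^^^^^^^^^^^^^^^^^^^^^^^^^^^^
  File "meas.py", line 6, in rect
    m=m.astype(np.uint8);k,L,s,c=cv2.connectedComponentsWithStats(m); i=np.argmax(s[1:,4])+1
                                                                        ~~~~~~~~~^^^^^^^^^
    return _wrapfunc(a, 'argmax', axis=axis, out=out, **kwds)
    return bound(*args, **kwds)
ValueError: attempt to get argmax of an empty sequence
```

```bash
python3 - <<'E'
s=open("meas.py").read()
s=s[:s.index('near=(x>.58)')].replace('near=(x>.35)&(x<.65)&(y<-.2)','near=(x>.35)&(x<.65)&(z<.16)&(y<-.24)').replace('(y<-.23)','(y<-.25)')
s+='''
near=(x>.58)&(x<.72)&(y>-.27)&(y<-.07)&(z<.14)
rect("block",near&(abs(z-.046)<.005))
rect("stick",near&(S<60)&(z>.122)&(y<-.16),.127)
rect("stickcl",near&(S<60)&(z>.122)&(y<-.16))
rect("candle",near&(z>.06)&(y>-.155))
'''
open("meas.py","w").write(s)
open("meas2.py","w").write(s.replace('"wrist"','"top"'))
E
python3 meas.py; echo; python3 meas2.py
```

```text
vise 7585 [269.   94.4] [ 546.7 -332.9] [ 93.5 167.7] 71.3 z 0.0907
grip 257 [271.2 205.6] [ 412.4 -290.1] [10.4 40.5] 70.8 z 0.1314
grip z top [0.13136532 0.13270682]
jaws 1430 [267.5  54.6] [ 591.2 -347.6] [59.7 34.8] 71.4 z 0.0968
brass 151 [273.4  75.1] [ 561.  -345.4] [29.9 13.4] 70.8 z 0.1219
brass cloud 151 [273.4  75.1] [ 561.5 -345.4] [30.3 12.9] 71.1 z 0.1219
block 1944 [132.9  68. ] [ 655.8 -159.4] [ 56.3 128.4] 0.2 z 0.045
stick 712 [128.2  38.7] [ 654.2 -200.7] [33.9 32.8] 70.1 z 0.1257
stickcl 712 [128.2  38.7] [ 655.5 -199.2] [33.8 32.9] 70.6 z 0.1257
candle 986 [89.3 70.2] [ 651.4 -124.8] [23.3 35.2] 56.6 z 0.0953

vise 2369 [341.6 217.1] [ 545.8 -329.4] [ 95.  166.8] 70.8 z 0.0729
grip 74 [329.3 271.7] [ 410.4 -286.5] [10.1 39.1] 70.3 z 0.1319
grip z top [0.13187851 0.13396555]
jaws 355 [351.5 197.3] [ 588.8 -344.9] [62.8 34.3] 71.6 z 0.0967
brass 40 [349.  215.2] [ 542.3 -334.6] [30.6 12.8] 68.9 z 0.1216
brass cloud 40 [349.  215.2] [ 542.7 -334.9] [31.4 12.1] 69.3 z 0.1216
block 653 [273.3 175.9] [ 653.  -155.1] [ 56.  127.2] 0.2 z 0.045
stick 159 [290.7 167.7] [ 653.2 -195.4] [32.6 33.1] 68.7 z 0.126
stickcl 159 [290.7 167.7] [ 654.1 -195.4] [32.7 33.3] 69.1 z 0.126
candle 172 [258.5 171.9] [ 650.4 -117. ] [27.7 33. ] 33.9 z 0.0998
```

Emit:
arm_command:
  steps:
    - [[4.8,-0.1,1.1],[0,0,0]]
    - [[4.8,-0.1,1.1],[0,0,0]]
    - [[4.8,-0.1,1.0],[0,0,0]]
    - [[4.8,-0.2,0],[0,0,0]]
    - [[0,0,0],[0,0,0]]

```text
time: 2.02
tool_pos: [0.406, -0.2868, 0.1041]
tcp_rot: [0.119, -0.695, 0.118, 0.7]
ft_force: [0.4, 0.6, 0.6]
gripper_width: 0.995
```

Emit:
arm_command:
  steps:
    - [[0,0,0],[0,0,0]]
    - [[0,0,0],[0,0,0]]
    - [[0,0,0],[0,0,0]]
    - [[0,0,0],[0,0,0]]
    - [[0,0,0],[0,0,0]]
  grip: 1
  squeeze: 40

```text
time: 2.65
tool_pos: [0.4101, -0.2874, 0.107]
tcp_rot: [-0.118, 0.697, -0.118, -0.697]
ft_force: [-0.1, 0.5, -0.7]
gripper_width: 0.477
```

Emit:
arm_command:
  steps:
    - [[0,0,0],[0,0,0]]
    - [[0,0,0],[0,0,0]]
    - [[0,0,0],[0,0,0]]

```text
time: 3.02
tool_pos: [0.4099, -0.2873, 0.1067]
tcp_rot: [0.118, -0.697, 0.118, 0.697]
ft_force: [-0.1, 0.6, 0.0]
gripper_width: 0.156
```

```bash
python3 - <<'E'
from h import *
plan([.409,-.288,.106],-109,1); im,d=grab("wrist"); save(cv2.resize(im[60:360,140:420],(800,600)),"w2")
import os; os.system("python3 meas.py | head -3")
E
```

```text
vise 15546 [271.6  68.4] [ 519.6 -323.8] [ 94.5 110.8] 71.5 z 0.0907
grip 1141 [276.6 235.6] [ 412.  -290.4] [12.6 41.4] 70.6 z 0.1314
grip z top [0.13138488 0.13276292]
tcp [ 0.4099 -0.2873  0.1067] yaw -109.2 tilt 0.01 dyaw 0.2 |d| 0.1cm
[[[0.07, 0.09, 0.07], [np.float64(-0.16), 0, 0]]]Traceback (most recent call last):
  File "meas.py", line 19, in <module>
    rect("stick",near&(S<60)&(z>.122)&(y<-.16),.127)
    ~~~~^^^^^^^^^^^^^^^^^^^^^^^^^^^^^^^^^^^^^^^^^^^^
  File "meas.py", line 6, in rect
    m=m.astype(np.uint8);k,L,s,c=cv2.connectedComponentsWithStats(m); i=np.argmax(s[1:,4])+1
                                                                        ~~~~~~~~~^^^^^^^^^
    return _wrapfunc(a, 'argmax', axis=axis, out=out, **kwds)
    return bound(*args, **kwds)
ValueError: attempt to get argmax of an empty sequence
```

View pics/w2.png

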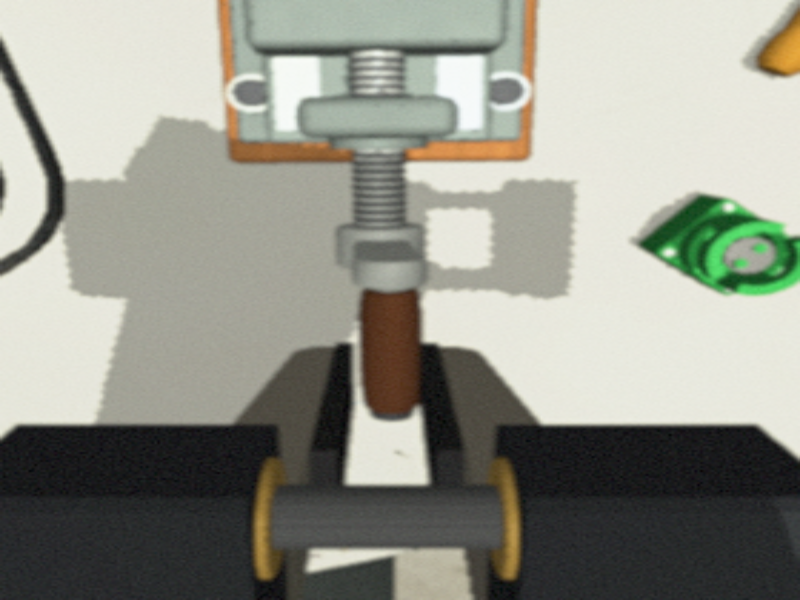

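```bash
cat > crank.py <<'E'
import numpy as np,sys
th=np.r_[np.arange(.05,2.78,.17),2.86,2.95,3.05,3.12,3.19,3.26]
for i,(a,b) in enumerate(zip(th[:-1],th[1:])):
    print("%.2f"%b,[[round(4.2*(np.cos(a)-np.cos(b)),2),round(4.2*(np.sin(b)-np.sin(a)),2),round(-.191*(b-a),2)],[0,0,0]])
E
python3 crank.py
```

```text
0.22 [[np.float64(0.1), np.float64(0.71), np.float64(-0.03)], [0, 0, 0]]
0.39 [[np.float64(0.21), np.float64(0.68), np.float64(-0.03)], [0, 0, 0]]
0.56 [[np.float64(0.33), np.float64(0.63), np.float64(-0.03)], [0, 0, 0]]
0.73 [[np.float64(0.43), np.float64(0.57), np.float64(-0.03)], [0, 0, 0]]
0.90 [[np.float64(0.52), np.float64(0.49), np.float64(-0.03)], [0, 0, 0]]
1.07 [[np.float64(0.59), np.float64(0.39), np.float64(-0.03)], [0, 0, 0]]
1.24 [[np.float64(0.65), np.float64(0.29), np.float64(-0.03)], [0, 0, 0]]
1.41 [[np.float64(0.69), np.float64(0.17), np.float64(-0.03)], [0, 0, 0]]
1.58 [[np.float64(0.71), np.float64(0.05), np.float64(-0.03)], [0, 0, 0]]
1.75 [[np.float64(0.71), np.float64(-0.07), np.float64(-0.03)], [0, 0, 0]]
1.92 [[np.float64(0.69), np.float64(-0.19), np.float64(-0.03)], [0, 0, 0]]
2.09 [[np.float64(0.65), np.float64(-0.3), np.float64(-0.03)], [0, 0, 0]]
2.26 [[np.float64(0.59), np.float64(-0.41), np.float64(-0.03)], [0, 0, 0]]
2.43 [[np.float64(0.51), np.float64(-0.5), np.float64(-0.03)], [0, 0, 0]]
2.60 [[np.float64(0.42), np.float64(-0.58), np.float64(-0.03)], [0, 0, 0]]
2.77 [[np.float64(0.31), np.float64(-0.64), np.float64(-0.03)], [0, 0, 0]]
2.86 [[np.float64(0.12), np.float64(-0.36), np.float64(-0.02)], [0, 0, 0]]
2.95 [[np.float64(0.09), np.float64(-0.37), np.float64(-0.02)], [0, 0, 0]]
3.05 [[np.float64(0.06), np.float64(-0.42), np.float64(-0.02)], [0, 0, 0]]
3.12 [[np.float64(0.02), np.float64(-0.29), np.float64(-0.01)], [0, 0, 0]]
3.19 [[np.float64(-0.0), np.float64(-0.29), np.float64(-0.01)], [0, 0, 0]]
3.26 [[np.float64(-0.02), np.float64(-0.29), np.float64(-0.01)], [0, 0, 0]]
```

Emit:
arm_command:
  steps:
    - [[0.1,0.71,-0.03],[0,0,0]]
    - [[0.21,0.68,-0.03],[0,0,0]]
    - [[0.33,0.63,-0.03],[0,0,0]]
    - [[0.43,0.57,-0.03],[0,0,0]]
    - [[0.52,0.49,-0.03],[0,0,0]]

```text
time: 3.7
tool_pos: [0.4011, -0.3174, 0.0905]
tcp_rot: [0.118, -0.697, 0.118, 0.697]
ft_force: [0.2, -0.5, -0.4]
gripper_width: 0.001
```

Emit:
arm_command:
  steps:
    - [[0.59,0.39,-0.03],[0,0,0]]
    - [[0.65,0.29,-0.03],[0,0,0]]
    - [[0.69,0.17,-0.03],[0,0,0]]
    - [[0.71,0.05,-0.03],[0,0,0]]
    - [[0.71,-0.07,-0.03],[0,0,0]]

```text
time: 4.32
tool_pos: [0.4, -0.3252, 0.0568]
tcp_rot: [0.118, -0.697, 0.118, 0.697]
ft_force: [-1.5, -1.2, -1.1]
gripper_width: 0.005
```

```bash
python3 - <<'E'
from h import *
s=sensors.sense(); print(s["tool_pos"],s["ft_force"],s["gripper_width"])
q=np.array(s["tool_pos"]); a=np.radians(-19); d=q-[.4099,-.2873,.1067]
print("vise-frame disp", d@[np.cos(a),np.sin(a),0], d@[-np.sin(a),np.cos(a),0], d[2], "expect", .00191*1.7, -.042*(np.sin(1.75)-np.sin(.05)), .042*(np.cos(1.75)-np.cos(.05)))
E
```

```text
[ 0.39998078 -0.32515476  0.05684146] [-1.47246717 -1.22964714 -1.12324875] 0.005091996113123415
vise-frame disp 0.002945497921132979 -0.0390217620209285 -0.0498585395241917 expect 0.003247 -0.039228284659336865 -0.04943384527386725
```

The fingers closed fully, so the grip slipped out of them. Looking again.

```bash
python3 - <<'E'
from h import *
im,d=grab("wrist"); save(cv2.resize(im[60:360,140:420],(800,600)),"w3")
import os; os.system("python3 meas.py 2>/dev/null| head -3")
E
```

```text
vise 20652 [211.8  71.2] [ 512.7 -321.2] [93.6 96. ] 71.2 z 0.0942
grip 881 [198.5 255.2] [ 422.9 -294.8] [13.2 17.9] 70.5 z 0.1311
grip z top [0.13105418 0.13239574]
```

View pics/w3.png

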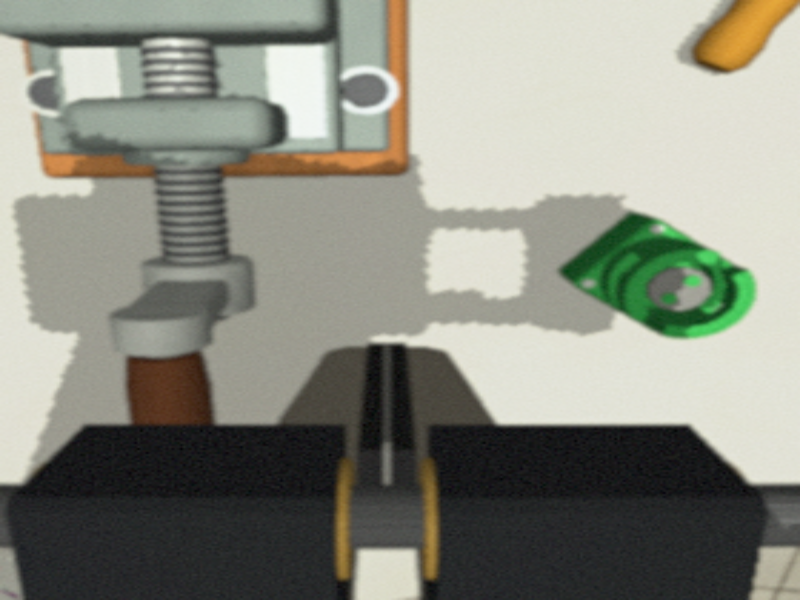

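```bash
python3 - <<'E'
from h import *
v=V("wrist"); q,R=tool(); P=v.cloud(); T=(P-q)@R
for r in range(224,275,4):
    print(r,[tuple((T[r,c]*1000).round().astype(int)) if v.d[r,c]>0 else 0 for c in(262,268,272,277,282,290)])
print("grip"); 
for r in range(230,275,8): print(r,[tuple((P[r,c]*1000).round().astype(int)) for c in(190,200,210)])
E
```

```text
224 [(np.int64(57), np.int64(-10), np.int64(15)), (np.int64(57), np.int64(-5), np.int64(15)), (np.int64(56), np.int64(-1), np.int64(15)), (np.int64(55), np.int64(4), np.int64(14)), (np.int64(56), np.int64(8), np.int64(15)), (np.int64(56), np.int64(16), np.int64(15))]
228 [(np.int64(57), np.int64(-10), np.int64(19)), (np.int64(56), np.int64(-5), np.int64(19)), (np.int64(57), np.int64(-1), np.int64(19)), (np.int64(55), np.int64(4), np.int64(18)), (np.int64(55), np.int64(8), np.int64(18)), (np.int64(56), np.int64(16), np.int64(19))]
232 [(np.int64(56), np.int64(-10), np.int64(22)), (np.int64(-39), np.int64(-3), np.int64(-12)), (np.int64(-38), np.int64(0), np.int64(-12)), (np.int64(-39), np.int64(3), np.int64(-12)), (np.int64(54), np.int64(8), np.int64(22)), (np.int64(57), np.int64(16), np.int64(23))]
236 [(np.int64(-42), np.int64(-6), np.int64(-10)), (np.int64(-45), np.int64(-2), np.int64(-12)), (np.int64(-45), np.int64(0), np.int64(-12)), (np.int64(-44), np.int64(3), np.int64(-11)), (np.int64(-42), np.int64(6), np.int64(-11)), (np.int64(-42), np.int64(10), np.int64(-11))]
240 [(np.int6
[... 2681 characters left out ...]
4(129)), (np.int64(431), np.int64(-299), np.int64(128)), (np.int64(428), np.int64(-303), np.int64(126))]
246 [(np.int64(430), np.int64(-294), np.int64(132)), (np.int64(428), np.int64(-299), np.int64(132)), (np.int64(425), np.int64(-302), np.int64(127))]
254 [(np.int64(426), np.int64(-292), np.int64(131)), (np.int64(424), np.int64(-297), np.int64(132)), (np.int64(422), np.int64(-300), np.int64(129))]
262 [(np.int64(422), np.int64(-291), np.int64(131)), (np.int64(420), np.int64(-295), np.int64(131)), (np.int64(418), np.int64(-299), np.int64(130))]
270 [(np.int64(418), np.int64(-289), np.int64(132)), (np.int64(416), np.int64(-294), np.int64(132)), (np.int64(414), np.int64(-297), np.int64(129))]
```

```bash
python3 - <<'E'
from h import *
print([a for a in dir(bot) if a[0]!="_"], bot.tcp_to_grasp)
v=V("wrist"); q,R=tool(); T=(v.cloud()-q)@R
for r in range(228,236): print(r,[(T[r,c]*1000).round(1).tolist() for c in(268,274)])
E
```

```text
['IKError', 'finish_job', 'tcp_to_grasp'] 0.0187
228 [[56.1, -4.8, 18.5], [56.2, 0.8, 18.6]]
229 [[56.4, -4.8, 19.6], [55.3, 0.8, 19.2]]
230 [[56.5, -4.8, 20.6], [56.8, 0.8, 20.7]]
231 [[-37.3, -2.6, -11.9], [-36.8, 1.0, -11.7]]
232 [[-39.2, -2.6, -12.0], [-39.6, 1.0, -12.1]]
233 [[-40.1, -2.6, -11.7], [-39.7, 1.0, -11.5]]
234 [[-42.1, -2.5, -11.8], [-42.0, 1.0, -11.7]]
235 [[-44.0, -2.5, -11.9], [-44.2, 1.0, -12.0]]
```

```bash
python3 - <<'E'
from h import *
q,R=tool(); grab("scene")
for n in["scene"]:
    v=V(n); T=((v.cloud()-q)@R).reshape(-1,3)*1000; z=v.cloud().reshape(-1,3)[:,2]
    m=(abs(T[:,1])<25)&(abs(T[:,2])<22)&(T[:,0]<15)&(T[:,0]>-90)
    A=T[m]; 
    for a in range(-90,16,6):
        k=A[(A[:,0]>=a)&(A[:,0]<a+6)]; print(a,len(k), k[:,1:].min(0).round(),k[:,1:].max(0).round()) if len(k) else print(a,0)
E
```

```text
-90 32 [-20.  -6.] [14. 13.]
-84 36 [-20.  -5.] [12. 13.]
-78 30 [-20.  -8.] [12. 12.]
-72 32 [-19. -10.] [11. 12.]
-66 26 [-19.  -6.] [12. 12.]
-60 28 [-18.  -6.] [10. 12.]
-54 28 [-18.  -4.] [10. 12.]
-48 21 [-17.  -8.] [ 8. 12.]
-42 26 [-16.  -7.] [10. 12.]
-36 3 [1. 9.] [ 9. 11.]
-30 0
-24 0
-18 0
-12 0
-6 0
0 0
6 0
12 0
```

Both cameras put the real fingertips about 37 mm short of the reported TCP, which explains the miss. I will correct for it and regrasp.

Emit:
arm_command:
  steps:
    - [[-4.3,0,0],[0,0,0]]
    - [[-4.2,0,0],[0,0,0]]

```text
time: 4.68
tool_pos: [0.3998, -0.3249, 0.1432]
tcp_rot: [0.118, -0.697, 0.117, 0.698]
ft_force: [0.2, -0.3, -0.2]
gripper_width: 0.007
```

Emit:
arm_command:
  steps:
    - [[0,-1.9,0.1],[0,0,0]]
    - [[0,-1.8,0.1],[0,0,0]]
    - [[0,0,0],[0,0,0]]
    - [[0,0,0],[0,0,0]]
    - [[0,0,0],[0,0,0]]
  grip: 0.3

```text
time: 5.3
tool_pos: [0.4098, -0.29, 0.1418]
tcp_rot: [0.118, -0.697, 0.118, 0.698]
ft_force: [0.2, -0.1, -1.1]
gripper_width: 0.527
```

Emit:
arm_command:
  steps:
    - [[0,0,0],[0,0,0]]
    - [[0,0,0],[0,0,0]]
    - [[0,0,0],[0,0,0]]

```text
time: 5.68
tool_pos: [0.4102, -0.2898, 0.1424]
tcp_rot: [-0.118, 0.697, -0.118, -0.697]
ft_force: [0.0, 0.1, -0.5]
gripper_width: 0.699
```

Emit:
arm_command:
  steps:
    - [[3.7,0,0],[0,0,0]]
    - [[3.6,0,0],[0,0,0]]
    - [[0,0,0],[0,0,0]]

```text
time: 6.05
tool_pos: [0.4083, -0.2885, 0.0674]
tcp_rot: [0.118, -0.696, 0.117, 0.699]
ft_force: [-0.5, 0.0, 0.1]
gripper_width: 0.703
```

Emit:
arm_command:
  steps:
    - [[0,0,0],[0,0,0]]
    - [[0,0,0],[0,0,0]]
    - [[0,0,0],[0,0,0]]
    - [[0,0,0],[0,0,0]]
    - [[0,0,0],[0,0,0]]
  grip: 1
  squeeze: 40

```text
time: 6.68
tool_pos: [0.4103, -0.2897, 0.0696]
tcp_rot: [-0.118, 0.697, -0.118, -0.697]
ft_force: [1.0, 2.4, 0.6]
gripper_width: 0.178
```

Emit:
arm_command:
  steps:
    - [[0,0,0],[0,0,0]]
    - [[0,0,0],[0,0,0]]
    - [[0,0,0],[0,0,0]]

```text
time: 7.05
tool_pos: [0.4104, -0.2894, 0.0695]
tcp_rot: [-0.118, 0.697, -0.118, -0.697]
ft_force: [-0.5, 1.9, 2.6]
gripper_width: 0.151
```

Emit:
arm_command:
  steps:
    - [[0.1,0.71,-0.03],[0,0,0]]
    - [[0.21,0.68,-0.03],[0,0,0]]
    - [[0.33,0.63,-0.03],[0,0,0]]
    - [[0.43,0.57,-0.03],[0,0,0]]
    - [[0.52,0.49,-0.03],[0,0,0]]

```text
time: 7.68
tool_pos: [0.4023, -0.3189, 0.0529]
tcp_rot: [-0.118, 0.698, -0.117, -0.697]
ft_force: [5.9, 5.2, -1.2]
gripper_width: 0.15
```

Emit:
arm_command:
  steps:
    - [[0.59,0.39,-0.03],[0,0,0]]
    - [[0.65,0.29,-0.03],[0,0,0]]
    - [[0.69,0.17,-0.03],[0,0,0]]
    - [[0.71,0.05,-0.03],[0,0,0]]
    - [[0.71,-0.07,-0.03],[0,0,0]]

```text
time: 8.3
tool_pos: [0.4014, -0.3267, 0.0197]
tcp_rot: [-0.118, 0.698, -0.117, -0.697]
ft_force: [4.4, 6.3, 3.7]
gripper_width: 0.148
```

Emit:
arm_command:
  steps:
    - [[0.69,-0.19,-0.03],[0,0,0]]
    - [[0.65,-0.3,-0.03],[0,0,0]]
    - [[0.59,-0.41,-0.03],[0,0,0]]
    - [[0.51,-0.5,-0.03],[0,0,0]]
    - [[0.42,-0.58,-0.03],[0,0,0]]

```text
time: 8.93
tool_pos: [0.409, -0.3096, -0.0081]
tcp_rot: [-0.117, 0.698, -0.118, -0.697]
ft_force: [-0.7, 4.2, 12.5]
gripper_width: 0.149
```

```bash
cat > cs.py <<'E'
from h import *
s=sensors.sense(); q=np.array(s["tool_pos"]); a=np.radians(-19); d=q-[.4104,-.2895,.0695]
ex=np.array([np.cos(a),np.sin(a),0]);ey=np.array([-np.sin(a),np.cos(a),0]);F=np.array(s["ft_force"])
Y,Z=d@ey-.0021,d[2]+.042
print("vise x %.1f y %.1f z %.1f mm  r %.1f theta %.3f"%(d@ex*1e3,Y*1e3,Z*1e3,np.hypot(Y,Z)*1e3,np.arctan2(-Y,Z)%6.283),"F vise",(F@ex).round(1),(F@ey).round(1),F[2].round(1),s["gripper_width"],s["time"])
E
python3 cs.py
```

```text
vise x 5.2 y -21.6 z -35.6 mm  r 41.6 theta 2.597 F vise -2.0 3.7 12.5 0.1486593134660057 8.925
```

Emit:
arm_command:
  steps:
    - [[0.2,-0.64,-0.03],[0,0,0]]
    - [[0.1,-0.36,-0.02],[0,0,0]]
    - [[0.08,-0.37,-0.02],[0,0,0]]

```text
time: 9.3
tool_pos: [0.413, -0.2985, -0.0126]
tcp_rot: [-0.118, 0.697, -0.119, -0.697]
ft_force: [0.3, -5.0, -3.4]
gripper_width: 0.147
```

```bash
python3 cs.py
```

```text
vise x 5.4 y -9.7 z -40.1 mm  r 41.3 theta 2.904 F vise 1.9 -4.6 -3.4 0.14742932980125806 9.3
```

Emit:
arm_command:
  steps:
    - [[0.05,-0.4,-0.02],[0,0,0]]
    - [[0.02,-0.4,-0.02],[0,0,0]]
    - [[0,0,0],[0,0,0]]

```text
time: 9.68
tool_pos: [0.4156, -0.291, -0.014]
tcp_rot: [0.118, -0.697, 0.119, 0.697]
ft_force: [2.2, -7.6, -9.4]
gripper_width: 0.148
```

```bash
python3 cs.py
```

```text
vise x 5.4 y -1.8 z -41.5 mm  r 41.5 theta 3.097 F vise 4.6 -6.4 -9.4 0.14827896684612624 9.675
```

Emit:
arm_command:
  steps:
    - [[0.08,-0.35,-0.01],[0,0,0]]
    - [[0,0,0],[0,0,0]]

```text
time: 9.93
tool_pos: [0.4167, -0.2885, -0.0143]
tcp_rot: [0.117, -0.697, 0.119, 0.697]
ft_force: [0.6, -8.1, -4.2]
gripper_width: 0.151
```

```bash
python3 cs.py
```

```text
vise x 5.6 y 0.9 z -41.8 mm  r 41.8 theta 3.163 F vise 3.2 -7.5 -4.2 0.15103175079163475 9.925
```

Emit:
arm_command:
  steps:
    - [[0,-0.4,-0.01],[0,0,0]]
    - [[-0.02,-0.2,0],[0,0,0]]
    - [[0,0,0],[0,0,0]]

```text
time: 10.3
tool_pos: [0.4183, -0.284, -0.0142]
tcp_rot: [0.117, -0.697, 0.12, 0.697]
ft_force: [-0.6, -11.2, -6.1]
gripper_width: 0.148
```

```bash
python3 cs.py
```

```text
vise x 5.7 y 5.6 z -41.7 mm  r 42.1 theta 3.276 F vise 3.1 -10.7 -6.1 0.14841460379999505 10.3
```

Emit:
arm_command:
  steps:
    - [[-0.03,-0.3,-0.01],[0,0,0]]
    - [[0,0,0],[0,0,0]]

```text
time: 10.55
tool_pos: [0.4192, -0.2817, -0.0139]
tcp_rot: [0.117, -0.697, 0.12, 0.697]
ft_force: [-0.3, -12.4, -6.3]
gripper_width: 0.151
```

```bash
python3 cs.py; python3 - <<'E'
from h import *
print(sensors.sense()["joint_pos"].round(2))
im,d=grab("wrist"); save(cv2.resize(im[0:300,140:420],(700,600)),"w4")
E
```

```text
vise x 5.8 y 8.2 z -41.4 mm  r 42.2 theta 3.336 F vise 3.7 -11.9 -6.3 0.15070730025996032 10.55
[ 0.62  0.53 -0.12  2.07  0.12  0.55 -1.5 ]
```

View pics/w4.png

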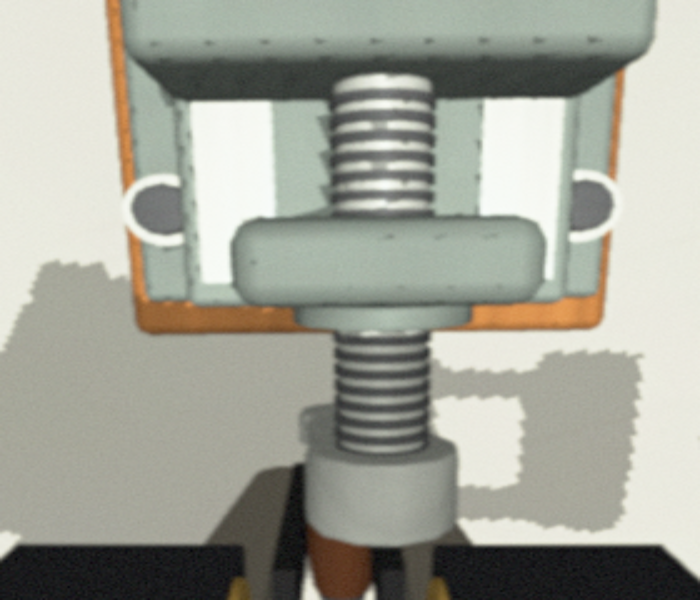

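The crank is at about 3.3 rad with 12 N at the grip, and the jaw is tight against the lampholder. Releasing and going for the bulb.

Emit:
arm_command:
  steps:
    - [[0,0,0],[0,0,0]]
    - [[0,0,0],[0,0,0]]
    - [[0,0,0],[0,0,0]]
    - [[0,0,0],[0,0,0]]
    - [[0,0,0],[0,0,0]]
  grip: 0.3

```text
time: 11.22
tool_pos: [0.4204, -0.2764, -0.0137]
tcp_rot: [0.118, -0.697, 0.117, 0.698]
ft_force: [0.0, -0.3, 0.2]
gripper_width: 0.672
```

Emit:
arm_command:
  steps:
    - [[-2,0,0.2],[0,0,0]]
    - [[-4.5,0,0.2],[0,0,0]]
    - [[-5,0,0],[0,0,0]]
    - [[-5,0,-1],[-10,0,0]]
    - [[-5,0,-1],[-10,0,0]]
  grip: 0

```text
time: 11.85
tool_pos: [0.436, -0.2803, 0.2032]
tcp_rot: [-0.007, -0.707, -0.008, 0.707]
ft_force: [0.4, 0.7, -0.3]
gripper_width: 0.998
```

Emit:
arm_command:
  steps:
    - [[-1,0,0],[-10,0,0]]
    - [[0,0,0],[-10,0,0]]
    - [[0,0,0],[-10,0,0]]
    - [[0,0,0],[-10,0,0]]
    - [[0,0,0],[-10,0,0]]

```text
time: 12.48
tool_pos: [0.4359, -0.2802, 0.2112]
tcp_rot: [-0.305, -0.637, -0.306, 0.638]
ft_force: [-0.0, -0.1, 0.1]
gripper_width: 0.998
```

```bash
python3 - <<'E'
from h import *
plan([.50,-.33,.24],45,9)
s=sensors.sense();print(s["time"],s["joint_pos"].round(2))
grab("wrist"); grab("scene")
for n in("wrist","scene"):
    v=V(n); P=v.cloud(); hsv=cv2.cvtColor(v.im,cv2.COLOR_RGB2HSV); H,S=hsv[...,0],hsv[...,1]
    m=(H>15)&(H<35)&(S>110)&(P[...,2]>.116)&(P[...,2]<.13)&(abs(P[...,0]-.555)<.04)&(abs(P[...,1]+.34)<.04)
    p=P[m][:,:2]; 
    if len(p)>10: 
        c,r=cv2.minEnclosingCircle((p*1000).astype(np.float32)); print(n,len(p),"brass",np.round(c,1),round(r,1),np.median(P[m][:,2]).round(4))
E
```

```text
tcp [ 0.4359 -0.2802  0.2112] yaw -38.8 tilt 0.08 dyaw 83.8 |d| 8.6cm
[[[-0.32, 0.9, -0.01], [np.float64(-9.31), 0, 0]], [[-0.32, 0.89, 0.13], [np.float64(-9.31), 0, 0]], [[-0.32, 0.86, 0.27], [np.float64(-9.31), 0, 0]], [[-0.32, 0.8, 0.41], [np.float64(-9.31), 0, 0]], [[-0.32, 0.73, 0.53], [np.float64(-9.31), 0, 0]], [[-0.32, 0.63, 0.64], [np.float64(-9.31), 0, 0]], [[-0.32, 0.52, 0.74], [np.float64(-9.31), 0, 0]], [[-0.32, 0.39, 0.81], [np.float64(-9.31), 0, 0]], [[-0.32, 0.26, 0.87], [np.float64(-9.31), 0, 0]]]
12.475 [ 0.81  0.24 -0.36  1.87  0.1   1.05 -0.26]
wrist 461 brass [ 555.8 -342.7] 17.2 0.1218
scene 74 brass [ 554.3 -338.3] 17.8 0.1198
```

```bash
python3 - <<'E'
from h import *
plan([.655,-.197,.24],45,9)
E
```

```text
tcp [ 0.4359 -0.2803  0.2112] yaw -39.1 tilt 0.08 dyaw 84.1 |d| 23.6cm
[[[-0.32, 1.31, -2.25], [np.float64(-9.34), 0, 0]], [[-0.32, 1.65, -2.01], [np.float64(-9.34), 0, 0]], [[-0.32, 1.96, -1.72], [np.float64(-9.34), 0, 0]], [[-0.32, 2.21, -1.38], [np.float64(-9.34), 0, 0]], [[-0.32, 2.41, -1.0], [np.float64(-9.34), 0, 0]], [[-0.32, 2.54, -0.59], [np.float64(-9.34), 0, 0]], [[-0.32, 2.6, -0.17], [np.float64(-9.34), 0, 0]], [[-0.32, 2.59, 0.25], [np.float64(-9.34), 0, 0]], [[-0.32, 2.52, 0.67], [np.float64(-9.34), 0, 0]]]
```

Emit:
arm_command:
  steps:
    - [[-0.3,1.3,-2.25],[-9.3,0,0]]
    - [[-0.3,1.65,-2.0],[-9.3,0,0]]
    - [[-0.3,1.95,-1.7],[-9.3,0,0]]
    - [[-0.3,2.2,-1.4],[-9.3,0,0]]
    - [[-0.3,2.4,-1.0],[-9.3,0,0]]

```text
time: 13.2
tool_pos: [0.5581, -0.2342, 0.2263]
tcp_rot: [0.531, 0.466, 0.532, -0.467]
ft_force: [0.2, -0.8, -0.8]
gripper_width: 0.995
```

Emit:
arm_command:
  steps:
    - [[-0.3,2.55,-0.6],[-9.3,0,0]]
    - [[-0.3,2.6,-0.2],[-9.3,0,0]]
    - [[-0.3,2.6,0.25],[-9.3,0,0]]
    - [[-0.3,2.5,0.65],[-9.7,0,0]]
    - [[0,0,0],[0,0,0]]

```text
time: 13.82
tool_pos: [0.656, -0.1962, 0.2378]
tcp_rot: [0.652, 0.272, 0.653, -0.271]
ft_force: [-0.2, -0.1, -1.7]
gripper_width: 1.004
```

```bash
python3 - <<'E'
from h import *
grab("wrist"); v=V("wrist"); P=v.cloud(); hsv=cv2.cvtColor(v.im,cv2.COLOR_RGB2HSV); S=hsv[...,1]
x,y,z=P[...,0],P[...,1],P[...,2]
m=(z>.119)&(z<.134)&(abs(x-.655)<.04)&(abs(y+.2)<.04)
c,r=cv2.minEnclosingCircle((P[m][:,:2]*1000).astype(np.float32)); print("bulb top",m.sum(),np.round(c,1),round(r,1),np.median(z[m]).round(4), (1000*P[m].mean(0)).round(1))
m=(abs(z-.045)<.005)&(x>.6)&(x<.72)&(y>-.27)&(y<-.07)
print("block",cv2.minAreaRect((P[m][:,:2]*1000).astype(np.float32)))
plan([.655,-.199,.04],45,4); print(sensors.sense()["joint_pos"].round(2),sensors.sense()["time"])
E
```

```text
bulb top 821 [ 655.1 -198.8] 18.3 0.1257 [ 654.2 -198.   125.2]
block ((655.1065673828125, -158.82550048828125), (128.0243682861328, 56.262611389160156), 89.9753646850586)
tcp [ 0.6549 -0.1974  0.2377] yaw 44.7 tilt 0.10 dyaw 0.3 |d| 19.8cm
[[[4.94, -0.03, 0.03], [np.float64(-0.07), 0, 0]], [[4.94, -0.03, 0.03], [np.float64(-0.07), 0, 0]], [[4.94, -0.03, 0.03], [np.float64(-0.07), 0, 0]], [[4.94, -0.03, 0.03], [np.float64(-0.07), 0, 0]]]
[ 0.66  0.57 -0.63  1.41  0.34  1.27  0.78] 13.875
```

Emit:
arm_command:
  steps:
    - [[5.1,0,0.1],[-0.2,0,0]]
    - [[5.1,-0.1,0],[0,0,0]]
    - [[5.1,0,0],[0,0,0]]
    - [[5.0,0,0],[0,0,0]]
    - [[0,0,0],[0,0,0]]

```text
time: 14.5
tool_pos: [0.6505, -0.2001, 0.0315]
tcp_rot: [0.65, 0.27, 0.656, -0.272]
ft_force: [-0.8, 0.4, 1.5]
gripper_width: 0.998
```

Emit:
arm_command:
  steps:
    - [[0,0,0],[0,0,0]]
    - [[0,0,0],[0,0,0]]
    - [[0,0,0],[0,0,0]]
    - [[0,0,0],[0,0,0]]
    - [[0,0,0],[0,0,0]]
  grip: 1
  squeeze: 35

```text
time: 15.12
tool_pos: [0.6553, -0.1997, 0.0359]
tcp_rot: [0.654, 0.27, 0.653, -0.27]
ft_force: [-0.5, 0.1, -0.5]
gripper_width: 0.478
```

Emit:
arm_command:
  steps:
    - [[0,0,0],[0,0,0]]
    - [[0,0,0],[0,0,0]]
    - [[0,0,0],[0,0,0]]

```text
time: 15.5
tool_pos: [0.6553, -0.1996, 0.0357]
tcp_rot: [0.654, 0.27, 0.654, -0.27]
ft_force: [-0.4, -0.5, 1.3]
gripper_width: 0.402
```

```bash
python3 - <<'E'
from h import *
plan([.655,-.199,.24],45,4); s=sensors.sense(); print(s["ft_force"],s["torque"],s["gripper_width"])
E
```

```text
tcp [ 0.6553 -0.1996  0.0357] yaw 45.1 tilt 0.01 dyaw -0.1 |d| 20.4cm
[[[-5.11, 0.0, -0.02], [np.float64(0.03), 0, 0]], [[-5.11, 0.0, -0.02], [np.float64(0.03), 0, 0]], [[-5.11, 0.0, -0.02], [np.float64(0.03), 0, 0]], [[-5.11, 0.0, -0.02], [np.float64(0.03), 0, 0]]]
[-0.44037696 -0.4800398   1.27859374] [ 0.03398972 -0.12083956 -0.0775376 ] 0.4022460450786419
```

Emit:
arm_command:
  steps:
    - [[-2,0,0],[0,0,0]]
    - [[-4,0,0],[0,0,0]]
    - [[-5,0,0],[0,0,0]]
    - [[-5,0,0],[0,0,0]]
    - [[0,0,0],[0,0,0]]

```text
time: 16.12
tool_pos: [0.6576, -0.1997, 0.2018]
tcp_rot: [0.657, 0.27, 0.651, -0.27]
ft_force: [-0.3, -0.3, -2.4]
gripper_width: 0.407
```

```bash
python3 - <<'E'
from h import *
plan([.556,-.342,.195],26.1,5); s=sensors.sense(); print(s["ft_force"],s["gripper_width"])
E
```

```text
tcp [ 0.6576 -0.1997  0.2018] yaw 45.1 tilt 0.49 dyaw -19.0 |d| 17.5cm
[[[0.14, -3.45, 0.57], [np.float64(3.81), 0, 0]], [[0.14, -3.41, 0.79], [np.float64(3.81), 0, 0]], [[0.14, -3.35, 1.02], [np.float64(3.81), 0, 0]], [[0.14, -3.27, 1.24], [np.float64(3.81), 0, 0]], [[0.14, -3.18, 1.45], [np.float64(3.81), 0, 0]]]
[-0.2747081  -0.25594154 -2.403234  ] 0.4070263600285359
```

Emit:
arm_command:
  steps:
    - [[0,-3.45,0.6],[3.8,0,0]]
    - [[0,-3.4,0.8],[3.8,0,0]]
    - [[0,-3.3,1.05],[3.8,0,0]]
    - [[0,-3.2,1.3],[3.8,0,0]]
    - [[0,-3.1,1.5],[3.8,0,0]]

```text
time: 16.75
tool_pos: [0.5545, -0.3428, 0.1949]
tcp_rot: [0.599, 0.374, 0.601, -0.375]
ft_force: [0.3, 0.4, -1.0]
gripper_width: 0.403
```

Emit:
arm_command:
  steps:
    - [[0,0,0],[0,0,0]]
    - [[0,0,0],[0,0,0]]
    - [[0,0,0],[0,0,0]]

```text
time: 17.12
tool_pos: [0.557, -0.3405, 0.1955]
tcp_rot: [0.6, 0.373, 0.601, -0.373]
ft_force: [0.8, 0.9, -0.8]
gripper_width: 0.402
```

```bash
cat > fit.py <<'E'
from h import *
import sys
plan([.556,-.342,.165],26.1,2); q,R=tool(); s=sensors.sense(); print(s["ft_force"].round(1),s["torque"].round(2),s["gripper_width"],s["time"],s["joint_pos"].round(2))
for n in("wrist","scene","top"):
    grab(n); v=V(n); P=v.cloud(); hsv=cv2.cvtColor(v.im,cv2.COLOR_RGB2HSV); H,S=hsv[...,0],hsv[...,1]
    b=(H>15)&(H<35)&(S>110)&(abs(P[...,0]-.555)<.05)&(abs(P[...,1]+.34)<.05)
    m=b&(P[...,2]>.117)&(P[...,2]<.128)
    if m.sum()>8:
        c,r=cv2.minEnclosingCircle((P[m][:,:2]*1000).astype(np.float32)); print(n,m.sum(),"brass",np.round(c,1),round(r,1))
    w=(S<70)&(np.hypot(P[...,0]-q[0],P[...,1]-q[1])<.045)&(P[...,2]>q[2]-.0147+.03)&(P[...,2]<q[2]-.0147+.112)
    if w.sum()>20: p=P[w]; print(n,"bulbish",w.sum(),np.percentile(p,[2,50,98],axis=0).round(4).tolist())
a=V("wrist").im[120:330,140:420]; b=V("scene").im[110:220,260:420]
save(np.vstack([cv2.resize(a,(400,300)),cv2.resize(b,(400,275))]),sys.argv[1])
E
python3 fit.py f1
```

```text
tcp [ 0.557  -0.3405  0.1955] yaw 26.3 tilt 0.06 dyaw -0.2 |d| 3.1cm
[[[1.52, -0.08, 0.05], [np.float64(0.1), 0, 0]], [[1.52, -0.08, 0.05], [np.float64(0.1), 0, 0]]]
[ 0.8  0.9 -0.8] [ 0.02 -0.15  0.01] 0.4017246320796026 17.125 [ 0.88  0.53 -0.54  1.55  0.29  1.15  0.74]
wrist 258 brass [ 554.9 -342.3] 16.8
wrist bulbish 9254 [[0.5254, -0.348, 0.2203], [0.5515, -0.3305, 0.2799], [0.5807, -0.319, 0.2906]]
scene 71 brass [ 555.2 -337.8] 18.2
scene bulbish 902 [[0.5234, -0.3502, 0.2143], [0.5459, -0.3263, 0.2621], [0.5811, -0.3153, 0.2906]]
top 39 brass [ 553.6 -338.4] 15.9
top bulbish 176 [[0.535, -0.3403, 0.2114], [0.5477, -0.3225, 0.2534], [0.5735, -0.3194, 0.2848]]
```

View pics/f1.png

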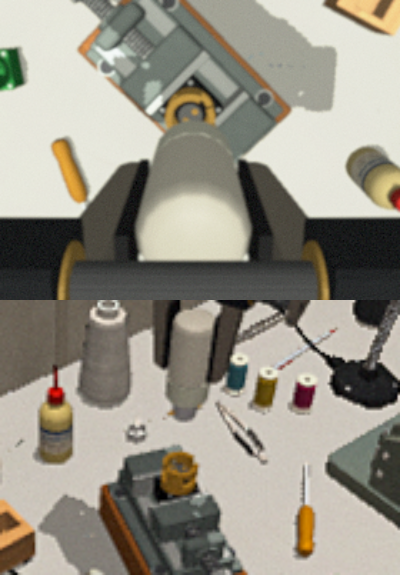

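```bash
python3 - <<'E'
from h import *
v=V("wrist"); q,R=tool(); T=(v.cloud()-q)@R*1000
for r in range(0,300,1):
    pass
m=(abs(T[...,1])<2)&(abs(T[...,2])<40)&(T[...,0]<20)&(T[...,0]>-95)
A=T[m]
for a in range(-95,20,8):
    k=A[(A[:,0]>=a)&(A[:,0]<a+8)]
    if len(k): print(a,len(k),"z med %.1f"%np.median(k[:,2]),"std %.1f"%k[:,2].std())
# silhouette widths in y just below fingers
m=(T[...,0]>-34)&(T[...,0]<-8)&(abs(T[...,1])<30)&(abs(T[...,2])<30); k=T[m]
# circle fit in (y,z)
B=np.c_[2*k[:,1],2*k[:,2],np.ones(len(k))]; s=np.linalg.lstsq(B,(k[:,1:]**2).sum(1),rcond=None)[0]; print("circle",len(k),s[:2],np.sqrt(s[2]+s[0]**2+s[1]**2))
b=V("wrist"); P=b.cloud(); hsv=cv2.cvtColor(b.im,cv2.COLOR_RGB2HSV); H,S=hsv[...,0],hsv[...,1]
m=(H>15)&(H<35)&(S>110)&(abs(P[...,0]-.555)<.05)&(abs(P[...,1]+.34)<.05)&(P[...,2]>.117)&(P[...,2]<.128)
k=P[m][:,:2]*1000; print("brass range in tool", (((P[m]-q)@R*1000)).min(0).round(1),(((P[m]-q)@R*1000)).max(0).round(1))
E
```

```text
-95 440 z med -7.8 std 6.3
-87 96 z med -18.5 std 0.7
-79 56 z med -19.2 std 0.3
-71 45 z med -19.2 std 0.2
-63 41 z med -19.2 std 0.2
-55 31 z med -19.2 std 0.2
-47 29 z med -19.3 std 0.2
-39 25 z med -19.2 std 0.2
-31 25 z med -19.4 std 0.2
-23 18 z med -19.5 std 0.2
-15 13 z med -19.4 std 0.2
circle 515 [ 0.07802796 -0.7676468 ] 18.780408512693402
brass range in tool [ 71.8 -18.9 -15.9] [78.5 14.   6.5]
```

Emit:
arm_command:
  steps:
    - [[1.5,-0.12,0.1],[0,0,0]]
    - [[1.8,-0.13,0.05],[0,0,0]]
    - [[1.5,0,0],[0,0,0]]
    - [[0,0,0],[0,0,0]]
    - [[0,0,0],[0,0,0]]

```text
time: 17.9
tool_pos: [0.555, -0.3448, 0.1477]
tcp_rot: [0.6, 0.374, 0.6, -0.374]
ft_force: [0.3, 0.1, -1.5]
gripper_width: 0.404
```

```bash
cat > st.py <<'E'
from h import *
plan([.5553,-.3426,.1217],26.2,1); q,R=tool(); s=sensors.sense(); F=np.array(s["ft_force"])
print("below mouth %.1f mm"%(1000*(.122-(q[2]-.0147))),"F world",F.round(1),"F tool",(F@R).round(1),"M tool",(s["torque"]@R).round(2),s["gripper_width"].round(3),s["time"],"j7 %.2f"%s["joint_pos"][6])
E
python3 st.py; python3 - <<'E'
from h import *
grab("wrist"); v=V("wrist"); q,R=tool(); P=v.cloud(); hsv=cv2.cvtColor(v.im,cv2.COLOR_RGB2HSV); H,S=hsv[...,0],hsv[...,1]
m=(H>15)&(H<35)&(S>110)&(abs(P[...,0]-.555)<.05)&(abs(P[...,1]+.34)<.05)&(P[...,2]>.117)&(P[...,2]<.128)
k=((P[m]-q)@R*1000); print(m.sum(),np.percentile(k,1,axis=0).round(1),np.percentile(k,99,axis=0).round(1))
E
```

```text
tcp [ 0.555  -0.3448  0.1477] yaw 26.1 tilt 0.02 dyaw 0.1 |d| 2.6cm
[[[2.6, 0.12, -0.18], [np.float64(-0.06), 0, 0]]]
270 [ 24.7 -14.8 -18.4] [30.6 17.5 -3. ]Traceback (most recent call last):
  File "st.py", line 3, in <module>
    print("below mouth %.1f mm"%(1000*(.122-(q[2]-.0147))),"F world",F.round(1),"F tool",(F@R).round(1),"M tool",(s["torque"]@R).round(2),s["gripper_width"].round(3),s["time"],"j7 %.2f"%s["joint_pos"][6])
                                                                                                                                          ^^^^^^^^^^^^^^^^^^^^^^^^
AttributeError: 'float' object has no attribute 'round'
```

Emit:
arm_command:
  steps:
    - [[0.2,0.13,-0.09],[0,0,0]]
    - [[0.8,0,0],[0,0,0]]
    - [[0.5,0,0],[0,0,0]]
    - [[0,0,0],[0,0,0]]
    - [[0,0,0],[0,0,0]]

```text
time: 18.58
tool_pos: [0.5556, -0.3434, 0.1326]
tcp_rot: [0.6, 0.374, 0.6, -0.374]
ft_force: [0.3, 0.3, -0.3]
gripper_width: 0.404
```

```bash
sed -i 's/\["gripper_width"\].round(3)/["gripper_width"]/' st.py; sed -i 's/\[.5553,-.3426,/[.5558,-.3434,/' st.py; python3 st.py
```

```text
tcp [ 0.5556 -0.3434  0.1326] yaw 26.1 tilt 0.00 dyaw 0.1 |d| 1.1cm
[[[1.09, 0.02, 0.01], [np.float64(-0.07), 0, 0]]]
below mouth 4.1 mm F world [ 0.3  0.3 -0.3] F tool [ 0.3  0.4 -0.2] M tool [ 0.04 -0.06  0.13] 0.4037692244746796 18.575 j7 0.71
```

Already 4 mm in with no contact force. Continuing down gently.

Emit:
arm_command:
  steps:
    - [[0.2,0,0],[0,0,0]]
    - [[0.2,0,0],[0,0,0]]
    - [[0.2,0,0],[0,0,0]]
    - [[0,0,0],[0,0,0]]

```text
time: 19.08
tool_pos: [0.5556, -0.3435, 0.1269]
tcp_rot: [0.6, 0.374, 0.6, -0.374]
ft_force: [-0.9, 0.1, 2.7]
gripper_width: 0.399
```

```bash
python3 st.py
```

```text
tcp [ 0.5556 -0.3435  0.1269] yaw 26.1 tilt 0.02 dyaw 0.1 |d| 0.5cm
[[[0.52, 0.02, 0.0], [np.float64(-0.06), 0, 0]]]
below mouth 9.8 mm F world [-0.9  0.1  2.7] F tool [-2.7 -0.8 -0.5] M tool [ 0.    0.03 -0.2 ] 0.3988379918636945 19.075 j7 0.71
```

Emit:
arm_command:
  steps:
    - [[0.25,0,0],[0,0,0]]
    - [[0.25,0,0],[0,0,0]]
    - [[0.25,0,0],[0,0,0]]
    - [[0.25,0,0],[0,0,0]]
    - [[0,0,0],[0,0,0]]
  squeeze: 45

```text
time: 19.7
tool_pos: [0.5557, -0.3436, 0.1173]
tcp_rot: [0.6, 0.374, 0.6, -0.374]
ft_force: [-2.8, 0.5, 7.3]
gripper_width: 0.401
```

```bash
python3 st.py
```

```text
tcp [ 0.5557 -0.3436  0.1173] yaw 26.1 tilt 0.04 dyaw 0.1 |d| 0.4cm
[[[-0.44, 0.02, -0.01], [np.float64(-0.07), 0, 0]]]
below mouth 19.4 mm F world [-2.8  0.5  7.3] F tool [-7.3 -2.3 -1.7] M tool [ 0.01  0.33 -0.43] 0.4013173588372403 19.7 j7 0.70
```

Emit:
arm_command:
  steps:
    - [[0.1,0,0],[0,0,0]]
    - [[0,0,0],[0,0,0]]

```text
time: 19.95
tool_pos: [0.5557, -0.3436, 0.1165]
tcp_rot: [0.6, 0.374, 0.6, -0.374]
ft_force: [-2.3, 1.0, 8.1]
gripper_width: 0.403
```

```bash
python3 st.py
```

```text
tcp [ 0.5557 -0.3436  0.1165] yaw 26.1 tilt 0.05 dyaw 0.1 |d| 0.5cm
[[[-0.52, 0.02, -0.01], [np.float64(-0.07), 0, 0]]]
below mouth 20.2 mm F world [-2.3  1.   8.1] F tool [-8.2 -1.6 -1.9] M tool [ 0.01  0.45 -0.43] 0.4027452691024275 19.95 j7 0.70
```

Emit:
arm_command:
  steps:
    - [[0.02,0,0],[6,0,0]]
    - [[0,0,0],[7,0,0]]
    - [[0,0,0],[7,0,0]]
    - [[0,0,0],[0,0,0]]

```text
time: 20.45
tool_pos: [0.5564, -0.344, 0.1168]
tcp_rot: [0.527, 0.473, 0.525, -0.473]
ft_force: [-1.4, -0.6, 7.8]
gripper_width: 0.404
```

```bash
python3 st.py
```

```text
tcp [ 0.5564 -0.344   0.1168] yaw 6.1 tilt 0.16 dyaw 20.1 |d| 0.5cm
[[[-0.49, -0.06, -0.06], [np.float64(-20.12), 0, 0]]]
below mouth 19.9 mm F world [-1.4 -0.6  7.8] F tool [-7.8 -1.4  0.4] M tool [ 0.03  0.03 -0.32] 0.4040424963346291 20.45 j7 0.39
```

Emit:
arm_command:
  steps:
    - [[0,0,0],[9,0,0]]
    - [[0,0,0],[9,0,0]]
    - [[0,0,0],[9,0,0]]
    - [[0,0,0],[9,0,0]]
    - [[0,0,0],[9,0,0]]

```text
time: 21.08
tool_pos: [0.5557, -0.3434, 0.1164]
tcp_rot: [0.304, 0.639, 0.303, -0.639]
ft_force: [-2.5, 1.9, 8.8]
gripper_width: 0.401
```

```bash
python3 st.py
```

```text
tcp [ 0.5557 -0.3434  0.1164] yaw -39.1 tilt 0.03 dyaw 65.3 |d| 0.5cm
[[[-0.53, 0.01, -0.01], [np.float64(-65.35), 0, 0]]]
below mouth 20.3 mm F world [-2.5  1.9  8.8] F tool [-8.8 -3.1  0.1] M tool [-0.03 -0.21 -0.86] 0.40051340726966445 21.075 j7 -0.31
```

Emit:
arm_command:
  steps:
    - [[0,0,0],[8,0,0]]
    - [[0,0,0],[7,0,0]]
    - [[0,0,0],[5,0,0]]
    - [[0,0,0],[0,0,0]]

```text
time: 21.58
tool_pos: [0.5553, -0.3429, 0.1163]
tcp_rot: [-0.19, -0.681, -0.19, 0.681]
ft_force: [-3.3, 1.9, 9.7]
gripper_width: 0.405
```

```bash
python3 st.py
```

```text
tcp [ 0.5553 -0.3429  0.1163] yaw -58.9 tilt 0.03 dyaw 85.1 |d| 0.5cm
[[[-0.54, 0.07, -0.02], [np.float64(-85.09), 0, 0]]]
below mouth 20.4 mm F world [-3.3  1.9  9.7] F tool [-9.7 -3.4  1.8] M tool [ 0.01 -0.48 -0.98] 0.40469648159431904 21.575 j7 -0.61
```

Emit:
arm_command:
  steps:
    - [[0,0,0],[3,0,0]]
    - [[0,0,0],[3,0,0]]
    - [[0,0,0],[0,0,0]]

```text
time: 21.95
tool_pos: [0.5553, -0.3428, 0.1162]
tcp_rot: [-0.154, -0.69, -0.154, 0.69]
ft_force: [-2.7, 2.8, 9.0]
gripper_width: 0.401
```

```bash
python3 st.py
```

```text
tcp [ 0.5553 -0.3428  0.1162] yaw -64.9 tilt 0.05 dyaw 91.1 |d| 0.6cm
[[[-0.55, 0.08, -0.02], [np.float64(-91.07), 0, 0]]]
below mouth 20.5 mm F world [-2.7  2.8  9. ] F tool [-9.  -3.7  1.3] M tool [ 0.   -0.56 -0.95] 0.4007835856720886 21.95 j7 -0.71
```

Emit:
arm_command:
  steps:
    - [[0,0,0],[3,0,0]]
    - [[0,0,0],[0,0,0]]

```text
time: 22.2
tool_pos: [0.5552, -0.3428, 0.1162]
tcp_rot: [-0.136, -0.694, -0.136, 0.694]
ft_force: [-3.6, 2.4, 8.8]
gripper_width: 0.401
```

```bash
python3 st.py
```

```text
tcp [ 0.5552 -0.3428  0.1162] yaw -67.9 tilt 0.05 dyaw 94.1 |d| 0.6cm
[[[-0.55, 0.08, -0.03], [np.float64(-94.06), 0, 0]]]
below mouth 20.5 mm F world [-3.6  2.4  8.8] F tool [-8.8 -3.6  2.4] M tool [-0.   -0.64 -0.93] 0.40110219471336267 22.2 j7 -0.75
```

Emit:
arm_command:
  steps:
    - [[0,0,0],[3,0,0]]
    - [[0,0,0],[0,0,0]]

```text
time: 22.45
tool_pos: [0.5552, -0.3428, 0.1162]
tcp_rot: [-0.118, -0.697, -0.118, 0.698]
ft_force: [-3.2, 2.4, 8.8]
gripper_width: 0.403
```

```bash
python3 st.py
```

```text
tcp [ 0.5552 -0.3428  0.1162] yaw -70.8 tilt 0.06 dyaw 97.0 |d| 0.6cm
[[[-0.55, 0.08, -0.04], [np.float64(-97.02), 0, 0]]]
below mouth 20.5 mm F world [-3.2  2.4  8.8] F tool [-8.8 -3.3  2.2] M tool [-0.29 -0.67 -0.9 ] 0.40273183225421144 22.45 j7 -0.80
```

The stop is reached: 0.29 Nm at about 97° of turn. Now easing up so the pins rise into the notches.

Emit:
arm_command:
  steps:
    - [[-0.2,0,0],[-0.5,0,0]]
    - [[-0.2,0,0],[0,0,0]]
    - [[0,0,0],[0,0,0]]

```text
time: 22.82
tool_pos: [0.5551, -0.3428, 0.119]
tcp_rot: [-0.12, -0.696, -0.121, 0.697]
ft_force: [-0.9, 1.7, -0.5]
gripper_width: 0.4
```

```bash
python3 st.py
```

```text
tcp [ 0.5551 -0.3428  0.119 ] yaw -70.3 tilt 0.09 dyaw 96.5 |d| 0.3cm
[[[-0.27, 0.08, -0.05], [np.float64(-96.55), 0, 0]]]
below mouth 17.7 mm F world [-0.9  1.7 -0.5] F tool [ 0.5 -1.9  0.3] M tool [-0.19 -0.36 -0.66] 0.4004201207313277 22.825 j7 -0.79
```

Emit:
arm_command:
  steps:
    - [[0.2,0,0],[0.5,0,0]]
    - [[0.2,0,0],[1,0,0]]
    - [[0,0,0],[1.5,0,0]]
    - [[0,0,0],[0,0,0]]

```text
time: 23.32
tool_pos: [0.5555, -0.3426, 0.1185]
tcp_rot: [-0.103, -0.7, -0.103, 0.7]
ft_force: [-8.0, 5.3, 17.5]
gripper_width: 0.402
```

```bash
python3 st.py
```

```text
tcp [ 0.5555 -0.3426  0.1185] yaw -73.3 tilt 0.02 dyaw 99.5 |d| 0.3cm
[[[-0.32, 0.08, -0.01], [np.float64(-99.49), 0, 0]]]
below mouth 18.2 mm F world [-8.   5.3 17.5] F tool [-17.5  -7.3   6.1] M tool [-0.53 -1.57 -2.08] 0.4021501834617078 23.325 j7 -0.84
```

Emit:
arm_command:
  steps:
    - [[-0.2,0,0],[-1.5,0,0]]
    - [[0,0,0],[-1.5,0,0]]
    - [[0,0,0],[0,0,0]]

```text
time: 23.7
tool_pos: [0.5552, -0.3429, 0.1187]
tcp_rot: [-0.12, -0.697, -0.121, 0.697]
ft_force: [-4.5, 3.2, 9.8]
gripper_width: 0.405
```

```bash
cat > top.py <<'E'
from h import *
q,R=tool(); grab("wrist"); v=V("wrist"); T=(v.cloud()-q)@R*1000
m=(abs(T[...,1])<12)&(abs(T[...,2]+2)<10)&(T[...,0]<-80)&(T[...,0]>-100); k=T[m]
print("bulb top tool x: n",len(k),np.percentile(k[:,0],[2,10,25,50,75]).round(1))
m=(T[...,0]>-80)&(T[...,0]<-40)&(abs(T[...,1])<8)&(abs(T[...,2])<30); k=T[m]; print("axis z slope deg",np.degrees(np.polyfit(k[:,0],k[:,2],1)[0]).round(2),"z",np.median(T[(abs(T[...,1])<2)&(T[...,0]>-80)&(T[...,0]<-40)&(abs(T[...,2])<30)][:,2]).round(1))
E
python3 st.py; python3 top.py; python3 - <<'E'
from h import *
im=V("wrist").im; save(cv2.resize(im[120:330,140:420],(800,600)),"f2")
E
```

```text
tcp [ 0.5552 -0.3429  0.1187] yaw -70.4 tilt 0.04 dyaw 96.6 |d| 0.3cm
[[[-0.3, 0.06, -0.04], [np.float64(-96.56), 0, 0]]]
below mouth 18.0 mm F world [-4.5  3.2  9.8] F tool [-9.8 -4.5  3.2] M tool [-0.21 -0.89 -1.45] 0.40537395426849 23.7 j7 -0.79
bulb top tool x: n 1770 [-92.3 -91.9 -91.5 -91.  -90.5]
axis z slope deg 0.11 z -20.2
```

View pics/f2.png

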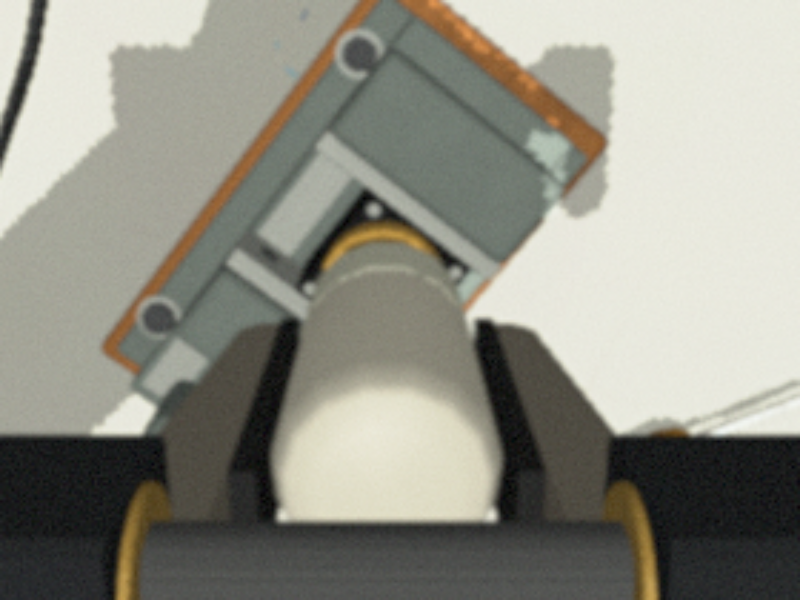

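Emit:
arm_command:
  steps:
    - [[0,0,0],[-1,0,0]]
    - [[0,0,0],[-0.5,0,0]]
    - [[0,0,0],[0,0,0]]

```text
time: 24.12
tool_pos: [0.5552, -0.343, 0.1187]
tcp_rot: [-0.129, -0.695, -0.13, 0.695]
ft_force: [-5.0, 3.9, 9.2]
gripper_width: 0.402
```

```bash
python3 st.py
```

```text
tcp [ 0.5552 -0.343   0.1187] yaw -68.9 tilt 0.04 dyaw 95.1 |d| 0.3cm
[[[-0.3, 0.06, -0.04], [np.float64(-95.09), 0, 0]]]
below mouth 18.0 mm F world [-5.   3.9  9.2] F tool [-9.2 -5.4  3.3] M tool [-0.11 -0.86 -1.41] 0.402179068696636 24.125 j7 -0.77
```

Emit:
arm_command:
  steps:
    - [[-0.05,-0.05,0.03],[0,0,0]]
    - [[0,0,0],[0,0,0]]

```text
time: 24.38
tool_pos: [0.5551, -0.3429, 0.1188]
tcp_rot: [0.13, 0.695, 0.129, -0.695]
ft_force: [-3.2, 2.5, 6.5]
gripper_width: 0.401
```

```bash
python3 st.py
```

```text
tcp [ 0.5551 -0.3429  0.1188] yaw -68.9 tilt 0.02 dyaw 95.1 |d| 0.3cm
[[[-0.29, 0.07, -0.05], [np.float64(-95.09), 0, 0]]]
below mouth 17.9 mm F world [-3.2  2.5  6.5] F tool [-6.5 -3.5  2.1] M tool [-0.09 -0.57 -0.95] 0.40116917485882747 24.375 j7 -0.77
```

Emit:
arm_command:
  steps:
    - [[-0.1,0,0],[0,0,0]]
    - [[0,0,0],[0,0,0]]

```text
time: 24.62
tool_pos: [0.5551, -0.3429, 0.1192]
tcp_rot: [0.13, 0.695, 0.13, -0.695]
ft_force: [-2.2, 1.8, 4.9]
gripper_width: 0.399
```

```bash
python3 st.py
```

```text
tcp [ 0.5551 -0.3429  0.1192] yaw -68.9 tilt 0.01 dyaw 95.1 |d| 0.3cm
[[[-0.25, 0.07, -0.05], [np.float64(-95.07), 0, 0]]]
below mouth 17.5 mm F world [-2.2  1.8  4.9] F tool [-4.9 -2.4  1.4] M tool [-0.08 -0.44 -0.77] 0.39943224911405517 24.625 j7 -0.77
```

Emit:
arm_command:
  steps:
    - [[0,0,0],[-1,0,0]]
    - [[0.2,0,0],[0,0,0]]
    - [[0,0,0],[0,0,0]]

```text
time: 25.0
tool_pos: [0.5552, -0.343, 0.1178]
tcp_rot: [0.136, 0.694, 0.136, -0.694]
ft_force: [-4.4, 2.4, 8.4]
gripper_width: 0.404
```

```bash
python3 st.py
```

```text
tcp [ 0.5552 -0.343   0.1178] yaw -67.8 tilt 0.02 dyaw 94.0 |d| 0.4cm
[[[-0.39, 0.06, -0.04], [np.float64(-94.05), 0, 0]]]
below mouth 18.9 mm F world [-4.4  2.4  8.4] F tool [-8.4 -3.8  3.2] M tool [-0.07 -0.62 -1.13] 0.40377202487004765 25.0 j7 -0.75
```

Emit:
arm_command:
  steps:
    - [[0.15,0,0],[0,0,0]]
    - [[0.1,0,0],[0,0,0]]
    - [[0,0,0],[0,0,0]]
  squeeze: 60

```text
time: 25.38
tool_pos: [0.5552, -0.343, 0.116]
tcp_rot: [0.136, 0.694, 0.136, -0.694]
ft_force: [-5.1, 3.1, 12.5]
gripper_width: 0.396
```

```bash
python3 st.py; python3 top.py
```

```text
tcp [ 0.5552 -0.343   0.116 ] yaw -67.8 tilt 0.03 dyaw 94.0 |d| 0.6cm
[[[-0.57, 0.06, -0.04], [np.float64(-94.04), 0, 0]]]
below mouth 20.7 mm F world [-5.1  3.1 12.5] F tool [-12.5  -4.8   3.5] M tool [-0.01 -0.88 -1.45] 0.39561402748817814 25.375 j7 -0.75
bulb top tool x: n 1781 [-92.3 -91.9 -91.5 -91.  -90.5]
axis z slope deg 0.19 z -20.1
```

Emit:
arm_command:
  steps:
    - [[-0.1,-0.07,0.08],[0,0,0]]
    - [[-0.05,0,0],[0,0,0]]
    - [[0,0,0],[0,0,0]]

```text
time: 25.8
tool_pos: [0.555, -0.343, 0.1169]
tcp_rot: [0.136, 0.695, 0.135, -0.693]
ft_force: [-2.4, 1.6, 7.0]
gripper_width: 0.4
```

```bash
python3 st.py
```

```text
tcp [ 0.555  -0.343   0.1169] yaw -67.8 tilt 0.13 dyaw 94.0 |d| 0.5cm
[[[-0.48, 0.07, -0.06], [np.float64(-94.04), 0, 0]]]
below mouth 19.8 mm F world [-2.4  1.6  7. ] F tool [-7.  -2.3  1.6] M tool [ 0.05 -0.27 -0.7 ] 0.40004267475740524 25.8 j7 -0.75
```

Emit:
arm_command:
  steps:
    - [[0,-0.05,0.06],[0,0,0]]
    - [[0,0,0],[1.5,0,0]]
    - [[0,0,0],[1.5,0,0]]
    - [[0,0,0],[0,0,0]]

```text
time: 26.3
tool_pos: [0.5549, -0.3428, 0.117]
tcp_rot: [0.119, 0.698, 0.117, -0.696]
ft_force: [-0.9, 1.6, 5.9]
gripper_width: 0.401
```

```bash
python3 st.py
```

```text
tcp [ 0.5549 -0.3428  0.117 ] yaw -70.8 tilt 0.20 dyaw 97.0 |d| 0.5cm
[[[-0.47, 0.08, -0.06], [np.float64(-96.99), 0, 0]]]
below mouth 19.7 mm F world [-0.9  1.6  5.9] F tool [-5.9 -1.8  0.3] M tool [-0.29 -0.01 -0.47] 0.4013377852675748 26.3 j7 -0.80
```

Emit:
arm_command:
  steps:
    - [[-0.1,0,0],[-1,0,0]]
    - [[-0.1,0,0],[0,0,0]]
    - [[-0.1,0,0],[0,0,0]]
    - [[0,0,0],[0,0,0]]

```text
time: 26.8
tool_pos: [0.5545, -0.3429, 0.1193]
tcp_rot: [0.124, 0.697, 0.123, -0.695]
ft_force: [5.1, -1.3, 2.1]
gripper_width: 0.4
```

```bash
python3 st.py; python3 top.py
```

```text
tcp [ 0.5545 -0.3429  0.1193] yaw -69.9 tilt 0.15 dyaw 96.1 |d| 0.3cm
[[[-0.24, 0.1, -0.11], [np.float64(-96.06), 0, 0]]]
below mouth 17.4 mm F world [ 5.1 -1.3  2.1] F tool [-2.1  2.9 -4.3] M tool [-0.22  1.09  0.68] 0.3996567983705383 26.8 j7 -0.78
bulb top tool x: n 1779 [-92.3 -91.8 -91.4 -91.  -90.5]
axis z slope deg -0.24 z -20.3
```

Depth alone doesn't tell me whether the pins are in the notches. Testing it: twisting back a little at this height is blocked only if they are.

Emit:
arm_command:
  steps:
    - [[0,0,0],[-2,0,0]]
    - [[0,0,0],[-2,0,0]]
    - [[0,0,0],[0,0,0]]

```text
time: 27.22
tool_pos: [0.5537, -0.3428, 0.12]
tcp_rot: [0.149, 0.692, 0.148, -0.691]
ft_force: [3.2, 0.2, 6.7]
gripper_width: 0.397
```

```bash
python3 st.py
```

```text
tcp [ 0.5537 -0.3428  0.12  ] yaw -65.8 tilt 0.08 dyaw 92.0 |d| 0.3cm
[[[-0.17, 0.14, -0.16], [np.float64(-92.01), 0, 0]]]
below mouth 16.7 mm F world [3.2 0.2 6.7] F tool [-6.7  1.1 -3. ] M tool [0.03 0.76 0.35] 0.3974261146622922 27.225 j7 -0.72
```

Emit:
arm_command:
  steps:
    - [[-0.1,0,0],[0,0,0]]
    - [[-0.05,0,0],[0,0,0]]
    - [[0,0,0],[0,0,0]]

```text
time: 27.6
tool_pos: [0.5537, -0.3428, 0.1212]
tcp_rot: [0.148, 0.692, 0.148, -0.691]
ft_force: [2.2, -0.6, 5.6]
gripper_width: 0.402
```

```bash
python3 st.py
```

```text
tcp [ 0.5537 -0.3428  0.1212] yaw -65.8 tilt 0.08 dyaw 92.0 |d| 0.2cm
[[[-0.05, 0.14, -0.17], [np.float64(-92.03), 0, 0]]]
below mouth 15.5 mm F world [ 2.2 -0.6  5.6] F tool [-5.6  1.5 -1.8] M tool [-0.04  0.83  0.41] 0.40150443842109246 27.6 j7 -0.72
```

Emit:
arm_command:
  steps:
    - [[-0.1,0,0],[0,0,0]]
    - [[0,0,0],[0,0,0]]

```text
time: 27.85
tool_pos: [0.5536, -0.3427, 0.1215]
tcp_rot: [0.148, 0.692, 0.148, -0.691]
ft_force: [4.9, -0.6, 2.6]
gripper_width: 0.402
```

```bash
python3 st.py
```

```text
tcp [ 0.5536 -0.3427  0.1215] yaw -65.9 tilt 0.05 dyaw 92.1 |d| 0.2cm
[[[-0.02, 0.15, -0.18], [np.float64(-92.05), 0, 0]]]
below mouth 15.2 mm F world [ 4.9 -0.6  2.6] F tool [-2.6  2.6 -4.2] M tool [0.03 1.04 0.8 ] 0.40212372285796977 27.85 j7 -0.72
```

Emit:
arm_command:
  steps:
    - [[0,0.04,-0.04],[1,0,0]]
    - [[0,0,0],[1.5,0,0]]
    - [[0,0,0],[0,0,0]]

```text
time: 28.22
tool_pos: [0.5534, -0.3424, 0.1214]
tcp_rot: [-0.133, -0.694, -0.133, 0.695]
ft_force: [2.5, 0.9, 4.9]
gripper_width: 0.397
```

```bash
python3 st.py
```

```text
tcp [ 0.5534 -0.3424  0.1214] yaw -68.4 tilt 0.05 dyaw 94.6 |d| 0.3cm
[[[-0.03, 0.18, -0.19], [np.float64(-94.58), 0, 0]]]
below mouth 15.3 mm F world [2.5 0.9 4.9] F tool [-4.9  0.1 -2.7] M tool [-0.06  0.61  0.21] 0.39688968438289085 28.225 j7 -0.76
```

Emit:
arm_command:
  steps:
    - [[0,0,0],[-3,0,0]]
    - [[0,0,0],[-3,0,0]]
    - [[0,0,0],[0,0,0]]

```text
time: 28.6
tool_pos: [0.553, -0.3426, 0.1214]
tcp_rot: [-0.169, -0.686, -0.169, 0.687]
ft_force: [1.7, 0.2, 5.0]
gripper_width: 0.399
```

```bash
python3 st.py
```

```text
tcp [ 0.553  -0.3426  0.1214] yaw -62.4 tilt 0.09 dyaw 88.6 |d| 0.3cm
[[[-0.03, 0.2, -0.21], [np.float64(-88.56), 0, 0]]]
below mouth 15.3 mm F world [1.7 0.2 5. ] F tool [-5.   0.6 -1.6] M tool [0.04 0.41 0.2 ] 0.39867035786880195 28.6 j7 -0.66
```

Emit:
arm_command:
  steps:
    - [[0,0,0],[3,0,0]]
    - [[-0.02,0.01,-0.02],[3,0,0]]
    - [[0,0,0],[0.5,0,0]]
    - [[0,0,0],[0,0,0]]

```text
time: 29.1
tool_pos: [0.553, -0.3422, 0.1214]
tcp_rot: [-0.13, -0.694, -0.13, 0.696]
ft_force: [1.6, 1.7, 6.3]
gripper_width: 0.403
```

```bash
python3 st.py; python3 top.py; python3 - <<'E'
from h import *
grab("scene"); a=V("wrist").im[100:330,120:440]; b=V("scene").im[110:260,260:420]
save(np.hstack([cv2.resize(a,(440,330)),cv2.resize(b,(352,330))]),"fin")
E
```

```text
tcp [ 0.553  -0.3422  0.1214] yaw -68.8 tilt 0.14 dyaw 95.0 |d| 0.3cm
[[[-0.03, 0.22, -0.22], [np.float64(-95.01), 0, 0]]]
below mouth 15.3 mm F world [1.6 1.7 6.3] F tool [-6.3 -1.  -2.1] M tool [-0.15  0.22 -0.17] 0.40254362240159786 29.1 j7 -0.77
bulb top tool x: n 1776 [-92.3 -91.8 -91.4 -91.  -90.5]
axis z slope deg -0.04 z -20.2
```

View pics/fin.png

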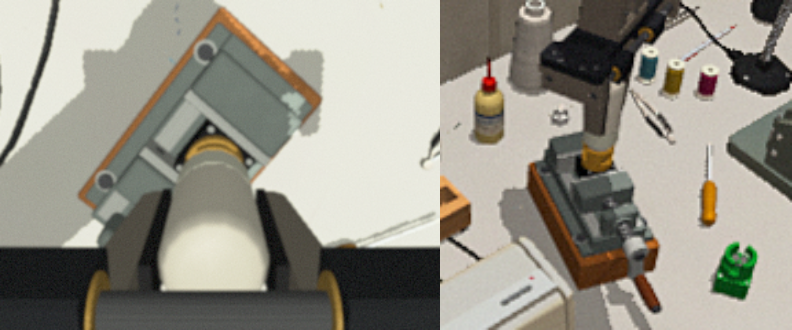

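Emit:
arm_command:
  steps:
    - [[-0.04,0,0],[-0.5,0,0]]
    - [[-0.03,0,0],[0,0,0]]
    - [[0,0,0],[0,0,0]]
    - [[0,0,0],[0,0,0]]

```text
time: 29.7
tool_pos: [0.553, -0.3422, 0.1215]
tcp_rot: [-0.132, -0.694, -0.133, 0.695]
ft_force: [-0.4, 1.4, 0.5]
gripper_width: 0.397
```

```bash
python3 st.py
```

```text
tcp [ 0.553  -0.3422  0.1215] yaw -68.4 tilt 0.14 dyaw 94.6 |d| 0.3cm
[[[-0.02, 0.21, -0.21], [np.float64(-94.56), 0, 0]]]
below mouth 15.2 mm F world [-0.4  1.4  0.5] F tool [-0.5 -1.5 -0.2] M tool [-0.06 -0.02 -0.35] 0.3965086436637106 29.7 j7 -0.76
```

```bash
python3 -c "
from plant import bot,sensors
bot.finish_job(); s=sensors.sense(); print(s['time'],s['ft_force'],s['tool_pos'],s['gripper_width'])"
```

```text
the job is handed in; nothing more can be done
the job is handed in; nothing more can be done
```

The lampholder is clamped in the vise. The stick bulb is pushed in, turned clockwise to its stop and locked in the notches. I handed the job in at about 30 s with the bulb still gripped.

**Crank:** I turned it to about 3.3 rad, with about 12 N at the grip at the end. My first grasp closed on nothing: both the wrist and scene cameras showed the real fingertips about 37 mm short of the reported TCP. I corrected for that offset in every later grasp.

**Bulb:** It went into the slots cleanly, and I turned it about 95° clockwise until torque built up at the stop. At first the pins did not rise into the notches, because friction against the stop held them. Backing off about 4° freed them.

**Last checks:**
- **Depth:** the bulb's foot is about 15.2 mm below the mouth (locked is 15 mm), and raising further met a solid limit there.
- **Hold:** the bulb was against its stop with about 0.06 Nm, the tool tilt was about 0.1°, and the grip was set to 60 N. The net force on the tool was near zero.

**Weak or disagreeing checks:**
- **Back-twist:** I twisted the bulb back about 6° to test the lock and felt almost no resistance. I take that as play in the notch; the depth and the solid upper limit are what show it is locked.
- **Cameras:** the top and scene cameras read about 4 mm off the wrist camera in y. I used the wrist camera for the fit.
- **After hand-in:** the state could not be read once the job was in.

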